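Put the bench caddy in order and pack the supplies

TASK

In the wooden bench caddy the glue pot (black lid) and the white screw tin stand in each other's cells: swap them, so that the glue pot stands in the black-lined cell and the screw tin in the white-lined one. Pack all the supplies that stand on the table (whichever are there of the brown carton, blue box, amber jar, green tin and yellow tub) upright in one row into the caddy's long undivided bay, each flat on its floor. Leave the oil bottle and the stand magnifier alone.

Things in the scene. Friction and masses are not known exactly. Their poses are not given: they have to be found in the camera images.
- caddy: open wooden caddy, fixed, 154 (x) x 258 (y) mm, floor 6 mm thick, walls 6 mm, rim 26 mm above the table. Origin: centre of its underside; x from the row of cells to the long bay, y along the rows, z up. At x = -42 mm: a row of three cells, 58 (x) x 78 (y) mm inside, at y = -84, 0, 84 mm, with 6 mm dividers; then a solid rail at x = -13 to 13 mm; then the bay. Rail and dividers are as high as the rim
- bay (a point): centre of the floor of the caddy's long bay (6 mm above the table), the undivided trough at the caddy's +x side: 58 mm wide (x) and 246 mm long (y) inside, walls and rail 20 mm high above its floor; axes as the caddy's
- black_cell (a point): centre of the top of the black floor liner (2 mm thick, so 8 mm above the table) of the cell that belongs to the glue pot; a black strip on the outer rim marks it too. Which of the three cells it is varies. The rim is 18 mm above the liner. Axes as the caddy's
- white_cell (a point): the same for the white-lined cell (white strip on the outer rim), which belongs to the screw tin
- bare_cell (a point): the same for the cork-lined cell, which belongs to nothing and is empty at the start
- glue_pot_mid (a point): middle (half-way up, on the axis) of the glue pot: white round pot with a wider black lid, 45 mm across, 57 mm high, 0.08 kg, z up; at the start it stands in the white cell
- screw_tin_mid (a point): middle of the screw tin: all white round tin with a white lid, 51 mm across the lid (top 10 mm; 48 mm below it), 42 mm high, 0.07 kg, z up; at the start it stands in the black cell
- carton_mid (a point): middle of a brown cardboard carton, 44 (its x) x 52 (its y) mm, 56 mm high, 0.12 kg; stands on the table at the start, as do the other supplies, each of which may be absent; all are bottom-heavy (a layer of steel parts inside)
- bit_box_mid (a point): middle of a blue plastic box with a black seam, 46 x 46 mm, 50 mm high, 0.13 kg
- amber_jar_mid (a point): middle of a round amber jar with black lid and pale band, 48 mm across, 56 mm high, 0.14 kg
- green_tin_mid (a point): middle of a round green tin with a steel lid, 49 mm across, 48 mm high, 0.15 kg
- yellow_tub_mid (a point): middle of a round yellow tub with a white lid, 46 mm across, 52 mm high, 0.12 kg
- oil_bottle_mid (a point): bystander: cream oil bottle with a red nozzle, 39 mm across, 128 mm high (this point 42 mm above its foot)
- loupe_mid (a point): bystander: round tan stand magnifier with a dark top, 82 mm across, 47 mm high; its middle
- carton: the body of carton: origin at the centre of its underside, z up
- bit_box: the body of bit box: origin at the centre of its underside, z up
- amber_jar: the body of amber jar: origin at the centre of its underside, z up
- green_tin: the body of green tin: origin at the centre of its underside, z up
- yellow_tub: the body of yellow tub: origin at the centre of its underside, z up
- glue_pot_k: the body of glue pot: origin at the centre of its underside, z up
- screw_tin_k: the body of screw tin: origin at the centre of its underside, z up
Things that resemble listed ones, but are neither listed nor needed, are in the scene too. There is more than one size of the bit_box; the job needs the smallest.

How it is judged:
By the outcome, as a careful person would: the job done as asked, in the order asked, and still so for the second after the job is handed in, with the robot touching nothing.
Of carton, bit_box, amber_jar, green_tin, yellow_tub only 4 to 5 are there at a start; the rules pass over those that are not, and their reading is None.
At some moment in a run one of carton, bit_box, amber_jar, green_tin, yellow_tub may be knocked a few centimetres aside while the robot is not near it.
Once in a run the grip may slacken for a moment while it holds something.
It also fails if it takes over 210 s, if anything falls off the work surface, if the arm or the gripper's body presses on something with over 40 N, if the wrist force passes 120 N, or if a joint passes its speed limit or range.

ROBOT

A 7-joint arm with a two-finger parallel gripper is mounted at the origin on a cart in front of the work surface, level with it; the furniture and walls round the work are solid. World frame = base frame: x ahead of the robot, y to its left, z up, the work surface at z = 0. Lengths are in mm, angles in rad, forces in N, time in s.
With the tool pointing down it reaches from about 425 to 875 mm from the base axis. Payload 4.7 kg.
Tool frame: the origin (TCP) lies on the centre line of the jaws, within the pads' length; the fingertips stand env.tip_reach ahead of it and the grasp point (between the pads) lies 11 mm behind it (env.tip_reach is the distance from the TCP to the fingertips, in mm); z points along the fingers, x is the direction in which the jaws open and shut, and the axes are right-handed (so a half turn about z gives the same grasp; the last joint's range is limited). The gripper opens to 85 mm and grips with 20 to 120 N. Pads are 22 mm wide; open, the fingers measure 114 mm over their backs; the gripper's body (76 mm by 85 mm) begins 54 mm behind the grasp point. The pads swing forward as they close: fully open they stand 13 mm farther back than shut.
Start: joints at [1.122, 0.321, -0.07, 1.45, 0.023, 1.371, -0.057], TCP at [290.18, -581.654, 216.649] pointing down, gripper open.
Joint ranges: [-2.86, 2.86], [-0.3, 2.09], [-1.38, 1.24], [0.06, 2.45], [-1.56, 4.7], [0.09, 2.05], [-2.69, 2.69]. Speed limits (rad/s): [2.57, 2.57, 3.14, 3.14, 3.14, 3.14, 3.14].

INTERFACE

Orientations are given as a rotation vector (axis times angle).
In Python, from workcell import env gives the robot as it stands. The module is installed in compiled form; this text tells all that it offers.
- The arm moves only by the tool step_arm, never from a script. Its argument "increments" is a list of rows, each an object with "delta_rot": the turn, a rotation vector about the world's x, y, z scaled (see below), a list of three; "translation": the shift along the world's x, y, z scaled (see below), a list of three; "gripper": the opening, from 0 (shut) to 1 (fully open). In form: [{"delta_rot": [wx, wy, wz], "translation": [dx, dy, dz], "gripper": gripper}, ...]. A call has 1 to 12 rows; each row shifts and turns the commanded pose from where the row before left it; what a row does not reach is not made up. The controller multiplies each number of a shift by 0.04 m and each number of a turn by 0.08 rad. A row lasts 1/12 s, in which the tool goes at most 41.7 mm and 7.16 degrees, less where a joint would pass 70% of its speed; a pose out of reach is approached as far as the arm can. A call with a number of a shift or a turn outside -1 to 1 is refused whole. A call with a gripper value outside its range is refused whole. The fingers move at their own pace and stop on an object; "newtons" is the grip in N (left out, the last holds). Time passes only in rows, so rows that do not move let the fingers close. It gives the time, the measured TCP pose, the force and the opening at its end, in the units of the state.
- env.get_obs(): the state, without advancing time (a new reading comes with each control period).
- env.get_image(name): name is "scene" or "top"; returns a dict with "img" (384x512x3 uint8, red, green, blue), "depth" (384x512 float32, mm along the optical axis (not along the pixel's ray), 0 where there is no reading), "camera_matrix" (3x3 intrinsics, pixels), "k1" (the pictures are not rectified: a ray, as slopes to the right and down, at radius r is drawn at 1 + k1 r^2 times it, then the intrinsics apply), "R" (3x3) and "t" (3): a world point X has camera coordinates R X + t. Camera axes: x right, y down, z forward; pixel columns grow to the right and rows downward; lengths in mm; the calibration is good to about 2 mm. A picture is of the moment at which its call begins.
- env.sign_off(): hands the job in, once; it reports no verdict.
The state is a dict: "clock": time; "joint_positions": joint angles; "dq": joint speeds; "effort": joint torques, N m; "eef_pos": TCP position; "orientation": TCP orientation; "contact_force": force on the tool from outside, world axes, zero at the start; "torque": the same for the moment, N m; "finger_gap": finger opening in mm.
Only numpy, scipy, OpenCV 4.12 (cv2) and the standard library are available. Lean on these libraries where they do the work, as an engineer would, in place of code of your own. Each camera call takes 0.05 s, during which the arm holds its last target.

## Working session

There is one attempt and no reset: what is moved stays moved. The work goes in short steps, Python scripts to look and compute and a tool call to move; the robot and the scene stay as the last step left them, time stands still between calls to the robot, and variables do not carry over. Pictures are saved under pics/ and viewed, and the job is handed in when it is done.

Besides the shell and the picture viewer there is one more tool, called after "Call:" as a command line: name --argument value ..., lists and objects as JSON in quotes. step_arm: Moves the arm, as the interface text tells. Shifts and turns lie within -1 to 1; 1 stands for 0.04 m of shift or 0.08 rad of turn. Its arguments: {"type":"object","properties":{"increments":{"type":"array"},"newtons":{"type":"number"}},"required":["increments"]}

```bash
mkdir -p pics; ls
python3 - <<'E'
from workcell import env
import cv2,numpy as np
print(env.get_obs(), env.tip_reach)
for n in ("top","scene"):
    d=env.get_image(n); cv2.imwrite(f"pics/{n}0.png",cv2.cvtColor(d["img"],cv2.COLOR_RGB2BGR))
    np.savez(f"{n}0.npz",**d); print(n,d["camera_matrix"],d["k1"],d["R"],d["t"])
E
```

```text
pics
{'clock': 0.0, 'joint_positions': array([ 1.12206664,  0.32183255, -0.07006177,  1.45166395,  0.02258608,
        1.37081359, -0.05691852]), 'dq': array([ 0.00088821, -0.0004702 , -0.00134523,  0.00050777, -0.00035374,
        0.00091032, -0.00065578]), 'effort': array([ 3.84878904e-04, -4.93573701e+01, -3.81910885e-01, -3.14327574e+01,
        1.32743956e-02,  1.16471251e-02, -2.14187921e-06]), 'eef_pos': array([ 289.90598189, -581.13439872,  215.52269782]), 'orientation': array([-2.67091506e+00,  1.65224977e+00,  2.65213572e-03]), 'contact_force': array([0.46854816, 0.15259593, 0.34383244]), 'torque': array([0.0165957 , 0.0197146 , 0.02499497]), 'finger_gap': 85.38106616412135} 8.0
top [[494.84679416   0.         254.62748715]
 [  0.         494.84679416 190.65167709]
 [  0.           0.           1.        ]] -0.04448482344178375 [[ 0.0183741  -0.99978679 -0.00942135]
 [-0.99490491 -0.01734851 -0.09931392]
 [ 0.0991293   0.01119815 -0.99501155]] [ 107.86877515  658.12162741 1242.3303365 ]
scene [[353.93254418   0.         253.25961493]
 [  0.         353.93254418 192.48757096]
 [  0.           0.           1.        ]] -0.05133712018998872 [[-0.49323589 -0.86988892 -0.00340821]
 [-0.54430699  0.31167908 -0.77883634]
 [ 0.67856338 -0.38229492 -0.62721793]] [419.23854471 379.21197601 623.62236834]
```

View pics/top0.png

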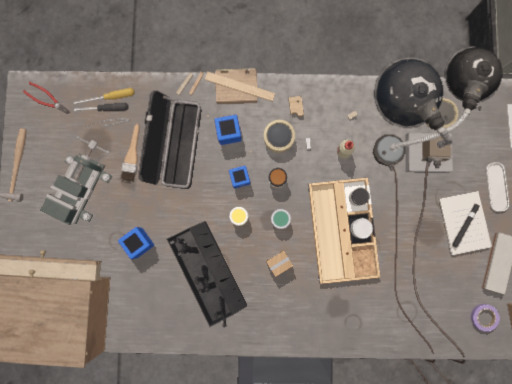

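View pics/scene0.png

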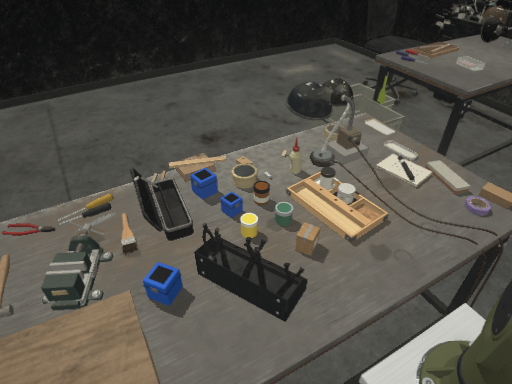

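```bash
cat > h.py <<'E'
import numpy as np, cv2
def undist(d,uv):
    K=d["camera_matrix"];k=float(d["k1"]);uv=np.atleast_2d(np.asarray(uv,float))
    dist=np.array([k,0,0,0,0.])
    return cv2.undistortPoints(uv.reshape(-1,1,2),K,dist,None,None,None).reshape(-1,2) if False else _u(uv,K,k)
def _u(uv,K,k):
    p=cv2.undistortPointsIter(uv.reshape(-1,1,2),K,np.array([k,0,0,0,0.]),None,None,(3,50,1e-10))
    return p.reshape(-1,2)
def ray(d,uv):
    s=undist(d,uv); R=d["R"];o=-R.T@d["t"]
    return o,(np.c_[s,np.ones(len(s))])@R
def onz(d,uv,z):
    o,v=ray(d,uv); return o+v*((z-o[2])/v[:,2])[:,None]
def pts(d,mask):
    vs,us=np.nonzero(mask&(d["depth"]>0)); s=undist(d,np.c_[us,vs]); z=d["depth"][vs,us]
    c=np.c_[s*z[:,None],z]; return (c-d["t"])@d["R"],us,vs
def proj(d,X):
    c=np.atleast_2d(X)@d["R"].T+d["t"]; s=c[:,:2]/c[:,2:]; r2=(s**2).sum(1,keepdims=True)
    s=s*(1+float(d["k1"])*r2); K=d["camera_matrix"]; return s*[K[0,0],K[1,1]]+K[:2,2]
def tri(d1,uv1,d2,uv2):
    o1,v1=ray(d1,uv1);o2,v2=ray(d2,uv2);v1=v1[0];v2=v2[0]
    t=np.linalg.lstsq(np.c_[v1,-v2],o2-o1,rcond=None)[0]
    a=o1+v1*t[0];b=o2+v2*t[1]; return (a+b)/2,np.linalg.norm(a-b)
def crop(d,x0,y0,x1,y1,s,fn):
    im=cv2.cvtColor(d["img"],cv2.COLOR_RGB2BGR)[y0:y1,x0:x1]
    cv2.imwrite(fn,cv2.resize(im,None,fx=s,fy=s,interpolation=cv2.INTER_CUBIC))
E
python3 - <<'E'
from h import *
t=dict(np.load("top0.npz"));s=dict(np.load("scene0.npz"))
crop(t,200,110,400,300,4,"pics/c1.png"); crop(s,180,140,400,270,3.6,"pics/c2.png")
E
```

```text
(no output)
```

View pics/c1.png

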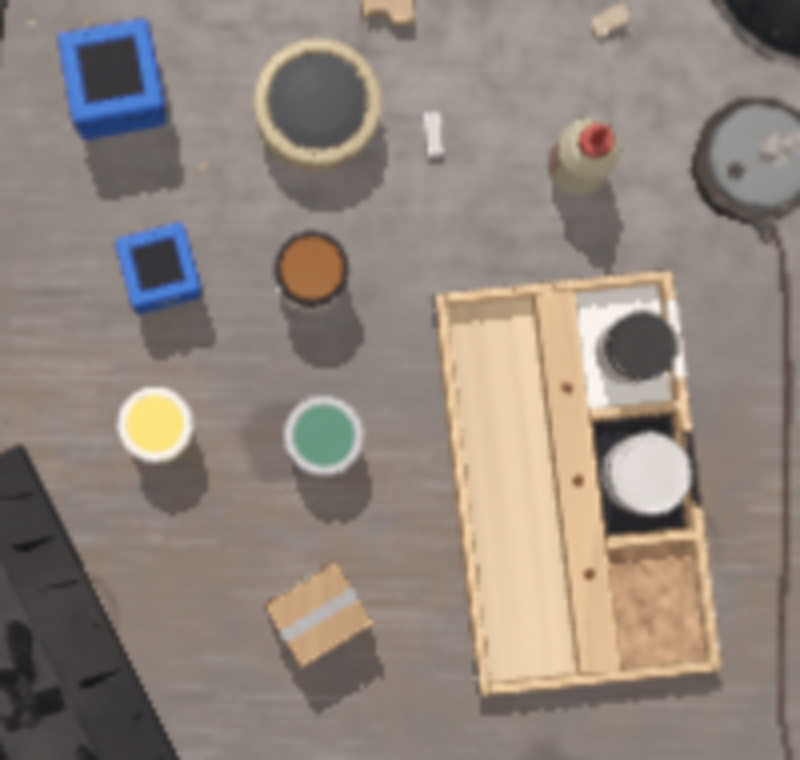

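View pics/c2.png

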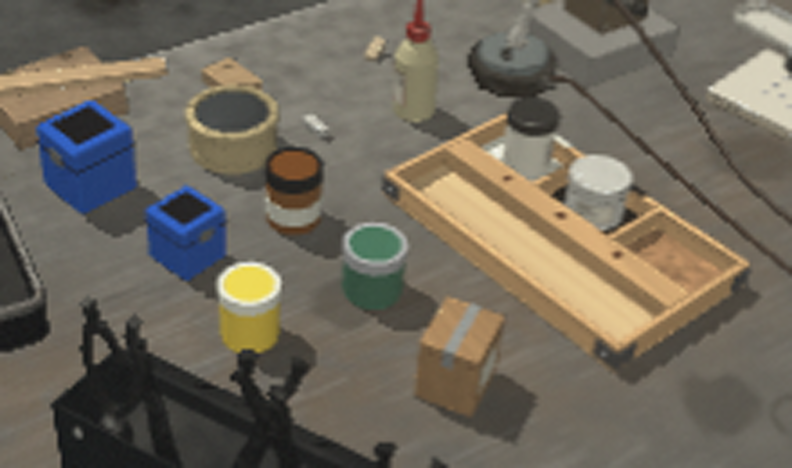

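```bash
cat > meas.py <<'E'
from h import *
def topface(d,seed,tol=5,rad=45,zs=None):
    H=np.full(d["depth"].shape,-999.);X=np.zeros(d["depth"].shape+(3,))
    p,us,vs=pts(d,np.ones(d["depth"].shape,bool)); X[vs,us]=p; H[vs,us]=p[:,2]
    u,v=map(int,np.round(seed)); zt=np.median(H[v-2:v+3,u-2:u+3]) if zs is None else zs
    m=(abs(H-zt)<tol).astype(np.uint8)
    n,l=cv2.connectedComponents(m,connectivity=4); m=(l==l[v,u])
    q=X[m]; return zt,m,q
def rect(q):
    c,sz,a=cv2.minAreaRect(q[:,:2].astype(np.float32)); return np.array(c),sz,a
E
cat > m1.py <<'E'
from meas import *
import sys
t=dict(np.load(sys.argv[1]));s=dict(np.load(sys.argv[2]))
T=dict(pot=(360,196),tin=(362,228),carton=(280,262),box=(240,176),jar=(278,177),green=(281,219),tub=(239,216),bigbox=(228,128),bigbox2=(135,242),loupe=(279,135))
for n,sd in T.items():
    zt,m,q=topface(t,sd); c,sz,a=rect(q); cc=q[:,:2].mean(0)
    # scene: seed from projected top centre
    sc=proj(s,[*cc,zt])[0]
    try:
        z2,m2,q2=topface(s,sc); c2,sz2,a2=rect(q2); vs,us=np.nonzero(m2); v1,u1=np.nonzero(m)
        X,e=tri(t,(u1.mean(),v1.mean()),s,(us.mean(),vs.mean()))
    except Exception as ex: z2=c2=sz2=a2=X=e=ex
    print(n,"top z%.1f"%zt,c.round(1),cc.round(1),np.round(sz,1),round(a,1),"| scene",np.round(z2,1),np.round(c2,1),np.round(sz2,1),np.round(a2,1),"| tri",np.round(X,1),np.round(e,1))
E
python3 m1.py top0.npz scene0.npz
python3 - <<'E'
from meas import *
t=dict(np.load("top0.npz"));s=dict(np.load("scene0.npz"))
for nm,d,sd in(("top",t,(344,230)),):
    p,us,vs=pts(d,np.ones(d["depth"].shape,bool))
    a=(us>300)&(us<390)&(vs>170)&(vs<295)
    print(np.histogram(p[a][:,2],bins=range(-10,70,3)))
    m=a&(p[:,2]>19)&(p[:,2]<33); q=p[m]; print(rect(q))
    # surrounding table
    b=(us>290)&(us<308)&(vs>190)&(vs<290); print("table",np.median(p[b][:,2]))
    # lamp
    b=(us>370)&(us<450)&(vs>55)&(vs<170); print("lamp",[ (z,p[b][abs(p[b][:,2]-z)<25][:,:2].min(0).round(),p[b][abs(p[b][:,2]-z)<25][:,:2].max(0).round(),(abs(p[b][:,2]-z)<25).sum()) for z in range(25,600,50) if (abs(p[b][:,2]-z)<25).any()])
E
```

```text
pot top z64.7 [ 645.  -146.6] [ 644.9 -146.1] [42.4 44.3] 45.2 | scene 65.4 [ 641.8 -143.8] [42.8 43.9] 54.6 | tri [ 645.1 -147.1   60.9] 0.5
tin top z50.7 [ 564.8 -153.6] [ 564.4 -153.6] [49.4 50.5] 15.9 | scene 49.4 [ 562.3 -150.7] [43.8 49.4] 49.6 | tri [ 565.  -154.2   45. ] 1.3
carton top z58.9 [472.8  54.8] [472.5  55.2] [44.  52.3] 31.9 | scene 56.5 [470.8  55.9] [44.1 55.4] 32.2 | tri [472.1  54.8  52.2] 0.5
box top z51.2 [692.6 160.5] [692.1 160.5] [46.3 45.6] 15.9 | scene 51.6 [690.2 162.6] [48.  46.9] 19.5 | tri [692.8 160.8  45.5] 0.1
jar top z56.4 [690.8  62.1] [691.   62.3] [44.1 43.4] 0.0 | scene 56.2 [687.9  63.9] [43.9 48.2] 60.3 | tri [691.6  62.2  52.3] 0.1
green top z50.1 [586.1  54. ] [585.4  53.3] [45.6 45.7] 1.5 | scene 48.4 [582.4  54.8] [44.1 50.1] 57.9 | tri [585.5  52.9  44. ] 0.5
tub top z53.1 [590.4 159. ] [590.5 159.7] [43.2 43.2] 0.8 | scene 53.0 [587.8 161.1] [42.3 46.5] 61.9 | tri [590.7 159.7  48.1] 0.4
bigbox top z67.8 [814.8 192.5] [814.1 192.7] [60.7 59.2] 11.0 | scene 66.8 [811.1 194.6] [59.5 61. ] 13.7 | tri [815.6 193.5  60.7] 0.7
bigbox2 top z
[... 369 characters left out ...]
    4,    2,   42,  111,  133,   47,
          8,   17,  101,   94]), array([-10,  -7,  -4,  -1,   2,   5,   8,  11,  14,  17,  20,  23,  26,
        29,  32,  35,  38,  41,  44,  47,  50,  53,  56,  59,  62,  65,
        68]))
(array([ 559.82116699, -112.32501221]), (261.12982177734375, 157.85633850097656), 7.13037633895874)
table 0.45479567303182483
lamp [(25, array([ 719., -401.]), array([ 978., -187.]), np.int64(2608)), (75, array([ 713., -381.]), array([ 879., -231.]), np.int64(666)), (125, array([ 764., -353.]), array([ 977., -198.]), np.int64(339)), (175, array([ 757., -345.]), array([ 965., -158.]), np.int64(1021)), (225, array([ 756., -320.]), array([ 951., -169.]), np.int64(3210))]
```

```bash
cat > cad.py <<'E'
from meas import *
import sys
def caddy(d,c0=(560,-112)):
    p,us,vs=pts(d,np.ones(d["depth"].shape,bool))
    m=(p[:,2]>21)&(p[:,2]<31)&(abs(p[:,0]-c0[0])<165)&(abs(p[:,1]-c0[1])<110)
    im=np.zeros(d["depth"].shape,np.uint8);im[vs[m],us[m]]=1
    n,l,st,_=cv2.connectedComponentsWithStats(im,connectivity=8);k=1+st[1:,4].argmax()
    mm=l[vs,us]==k; return rect(p[mm]),p[mm]
if __name__=="__main__":
  for f in sys.argv[1:]:
    r,p=caddy(dict(np.load(f))); print(f,r,len(p),np.median(p[:,2]))
    a=np.deg2rad(7.1);y=-(p[:,:2]@[np.cos(a),np.sin(a)]);x=p[:,:2]@[-np.sin(a),np.cos(a)]
    print("x pct",np.percentile(x,[.5,1,2,98,99,99.5]).round(1),"y",np.percentile(y,[.5,1,2,98,99,99.5]).round(1))
E
python3 cad.py top0.npz scene0.npz
```

```text
top0.npz (array([ 559.58654785, -111.4733963 ]), (260.8757019042969, 156.1080322265625), 7.13037633895874) 1772 26.6410147398218
x pct [-257.3 -257.1 -256.5 -103.4 -103.  -102.8] y [-670.8 -670.4 -669.4 -413.8 -412.9 -412.5]
scene0.npz (array([ 558.09039307, -109.15976715]), (260.05584716796875, 157.64515686035156), 6.575467586517334) 1202 25.66018105065949
x pct [-254.7 -253.6 -252.5 -100.3  -99.8  -99.6] y [-668.6 -667.8 -666.1 -411.9 -411.5 -411.3]
```

Call:
step_arm --increments '[{"delta_rot":[0,0,-0.353],"translation":[0.3,0.5,0],"gripper":1},{"delta_rot":[0,0,-0.353],"translation":[0.45,0.72,0],"gripper":1},{"delta_rot":[0,0,-0.353],"translation":[0.45,0.72,0],"gripper":1},{"delta_rot":[0,0,-0.353],"translation":[0.45,0.72,0],"gripper":1},{"delta_rot":[0,0,-0.353],"translation":[0.45,0.72,0],"gripper":1},{"delta_rot":[0,0,-0.353],"translation":[0.45,0.72,0],"gripper":1},{"delta_rot":[0,0,-0.353],"translation":[0.45,0.72,0],"gripper":1},{"delta_rot":[0,0,-0.353],"translation":[0.45,0.72,0],"gripper":1},{"delta_rot":[0,0,-0.353],"translation":[0.45,0.72,0],"gripper":1},{"delta_rot":[0,0,-0.353],"translation":[0.45,0.72,0],"gripper":1},{"delta_rot":[0,0,-0.353],"translation":[0.45,0.72,0],"gripper":1},{"delta_rot":[0,0,-0.353],"translation":[0.3,0.5,0],"gripper":1}]'

```text
clock: 1.1
eef_pos: [495.7, -249.8, 216.4]
orientation: [-2.356, 2.076, 0.001]
contact_force: [0.2, 0.6, -0.3]
finger_gap: 85.3
```

Call:
step_arm --increments '[{"delta_rot":[0,0,0],"translation":[0.6,0.435,-0.2],"gripper":1},{"delta_rot":[0,0,0],"translation":[0.6,0.435,-0.3],"gripper":1},{"delta_rot":[0,0,0],"translation":[0.6,0.435,-0.4],"gripper":1},{"delta_rot":[0,0,0],"translation":[0.6,0.435,-0.4],"gripper":1},{"delta_rot":[0,0,0],"translation":[0.6,0.435,-0.4],"gripper":1},{"delta_rot":[0,0,0],"translation":[0.6,0.435,-0.4],"gripper":1},{"delta_rot":[0,0,0],"translation":[0.1,0.1,0],"gripper":1},{"delta_rot":[0,0,0],"translation":[0,0,0],"gripper":1}]'

```text
clock: 1.77
eef_pos: [642.3, -141.9, 130.5]
orientation: [2.359, -2.074, -0.006]
contact_force: [-0.7, -0.0, 0.7]
finger_gap: 85.1
```

```bash
cat > snap.py <<'E'
from workcell import env
from h import *
import sys
n=sys.argv[1]
for c in ("top","scene"):
    d=env.get_image(c); np.savez(f"{c}{n}.npz",**d)
t=dict(np.load(f"top{n}.npz"));s=dict(np.load(f"scene{n}.npz"))
a=cv2.cvtColor(t["img"],6-2 if False else cv2.COLOR_RGB2BGR)[110:310,200:400]; b=cv2.cvtColor(s["img"],cv2.COLOR_RGB2BGR)[90:290,190:390]
cv2.imwrite(f"pics/p{n}.png",cv2.resize(np.hstack([a,b]),(800,400),interpolation=cv2.INTER_CUBIC))
o=env.get_obs(); print(o["clock"],o["eef_pos"].round(1),o["orientation"].round(3),o["contact_force"].round(1),o["finger_gap"].round(1))
E
python3 snap.py 1
```

```text
Traceback (most recent call last):
  File "snap.py", line 10, in <module>
    o=env.get_obs(); print(o["clock"],o["eef_pos"].round(1),o["orientation"].round(3),o["contact_force"].round(1),o["finger_gap"].round(1))
                                                                                                                  ^^^^^^^^^^^^^^^^^^^^^
AttributeError: 'float' object has no attribute 'round'
```

View pics/p1.png

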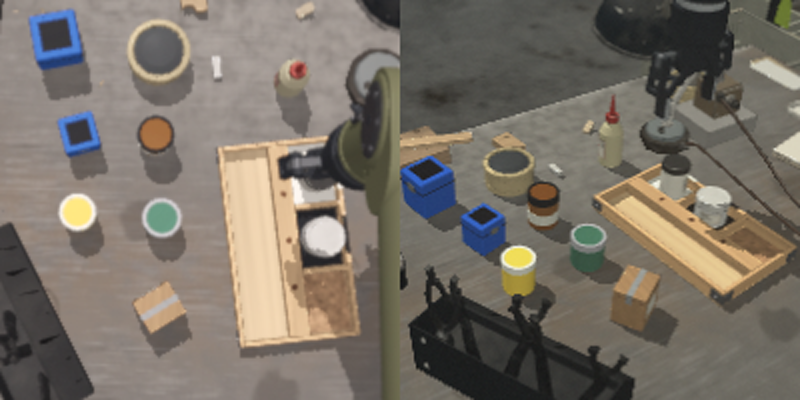

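Call:
step_arm --increments '[{"delta_rot":[0,0,0],"translation":[0.03,-0.08,-0.3],"gripper":1},{"delta_rot":[0,0,0],"translation":[0,0,-0.45],"gripper":1},{"delta_rot":[0,0,0],"translation":[0,0,-0.45],"gripper":1},{"delta_rot":[0,0,0],"translation":[0,0,-0.45],"gripper":1},{"delta_rot":[0,0,0],"translation":[0,0,-0.35],"gripper":1},{"delta_rot":[0,0,0],"translation":[0,0,-0.15],"gripper":1},{"delta_rot":[0,0,0],"translation":[0,0,0],"gripper":0.5},{"delta_rot":[0,0,0],"translation":[0,0,0],"gripper":0.45},{"delta_rot":[0,0,0],"translation":[0,0,0],"gripper":0.3},{"delta_rot":[0,0,0],"translation":[0,0,0],"gripper":0.3},{"delta_rot":[0,0,0],"translation":[0,0,0],"gripper":0.3}]' --newtons 40

```text
clock: 2.78
eef_pos: [646.1, -143.0, 51.3]
orientation: [-2.351, 2.072, 0.0]
contact_force: [-4.2, 9.4, 18.2]
finger_gap: 26.2
```

```bash
sed -i 's/o\["finger_gap"\].round(1)/round(o["finger_gap"],1)/' snap.py; python3 snap.py 2
```

```text
2.8833 [ 646.6 -142.9   51.8] [-2.353e+00  2.071e+00 -2.000e-03] [-4.3  7.3 14.9] 25.9
```

View pics/p2.png

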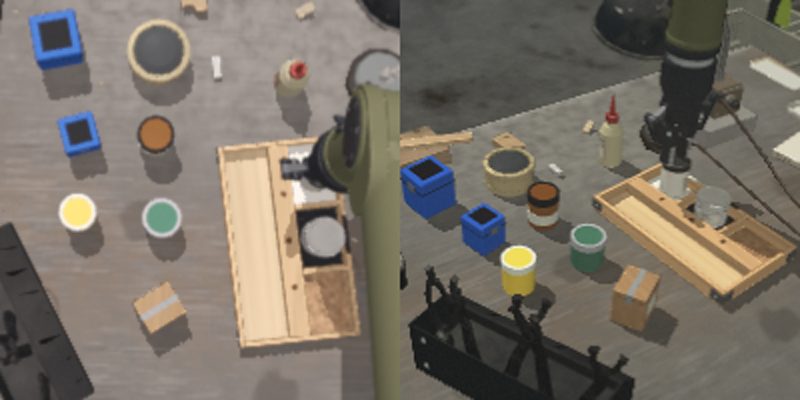

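Run:
```python
from h import *
s=dict(np.load("scene2.npz"));crop(s,290,90,390,190,7,"pics/z2.png")
```

```text
(no output)
```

View pics/z2.png

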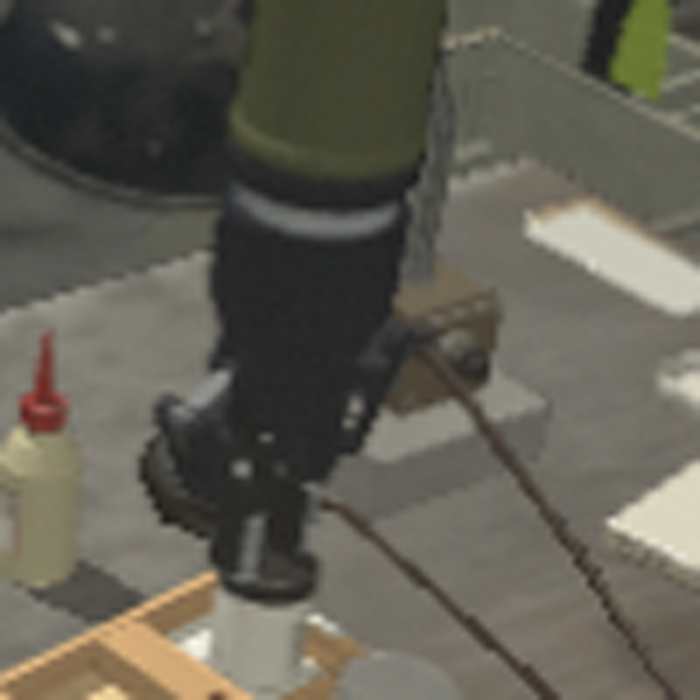

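Run:
```python
from h import *
s=dict(np.load("scene2.npz"))
m=np.zeros(s["depth"].shape,bool);
for zx,zy in [(265,490),(250,520),(265,540),(245,570),(290,575),(270,590),(300,585),(260,610),(260,640),(260,670),(190,440),(190,490),(375,345),(340,400)]:
    u,v=int(290+zx/7),int(90+zy/7); m[:]=0; m[v,u]=1
    p,_,_=pts(s,m); print((zx,zy),(u,v),p.round(0),s["img"][v,u])
```

```text
(265, 490) (327, 160) [[ 632. -124.  117.]] [43 42 40]
(250, 520) (325, 164) [[ 635. -120.  103.]] [81 81 79]
(265, 540) (327, 167) [[ 634. -129.   89.]] [71 70 67]
(245, 570) (325, 171) [[ 636. -125.   75.]] [102 103 100]
(290, 575) (331, 172) [[ 630. -145.   68.]] [63 61 55]
(270, 590) (328, 174) [[ 630. -134.   64.]] [51 48 44]
(300, 585) (332, 173) [[ 625. -145.   67.]] [61 58 54]
(260, 610) (327, 177) [[ 632. -133.   52.]] [156 154 139]
(260, 640) (327, 181) [[ 631. -135.   37.]] [159 156 141]
(260, 670) (327, 185) [[ 626. -133.   25.]] [160 157 142]
(190, 440) (317, 152) [[627. -77. 161.]] [41 41 39]
(190, 490) (317, 160) [[647. -99. 117.]] [44 41 41]
(375, 345) (343, 139) [[ 649. -190.  159.]] [57 59 57]
(340, 400) (338, 147) [[ 634. -160.  149.]] [41 41 40]
```

Call:
step_arm --increments '[{"delta_rot":[0,0,0],"translation":[0,0,0.4],"gripper":0.3},{"delta_rot":[0,0,0],"translation":[0,0,0.5],"gripper":0.3},{"delta_rot":[0,0,0],"translation":[0,0,0.5],"gripper":0.3},{"delta_rot":[0,0,0],"translation":[0,0,0.5],"gripper":0.3},{"delta_rot":[0,0,0],"translation":[0,0,0.3],"gripper":0.3},{"delta_rot":[0,0,0],"translation":[0,0,0],"gripper":0.3}]'

```text
clock: 3.38
eef_pos: [645.9, -148.8, 139.0]
orientation: [-2.352, 2.077, -0.01]
contact_force: [-0.0, 0.6, 0.5]
finger_gap: 25.6
```

```bash
python3 snap.py 3;python3 - <<'E'
from h import *
s=dict(np.load("scene3.npz"));crop(s,270,70,390,190,6,"pics/z3.png")
from workcell import env; print(proj(s,[env.get_obs()["eef_pos"]]), env.tip_reach)
E
```

```text
3.4833 [ 643.6 -148.5  134.9] [-2.355e+00  2.079e+00 -1.000e-03] [-0.6  0.5 -0.3] 25.6
[[332.01442823 150.65610801]] 8.0
```

View pics/z3.png

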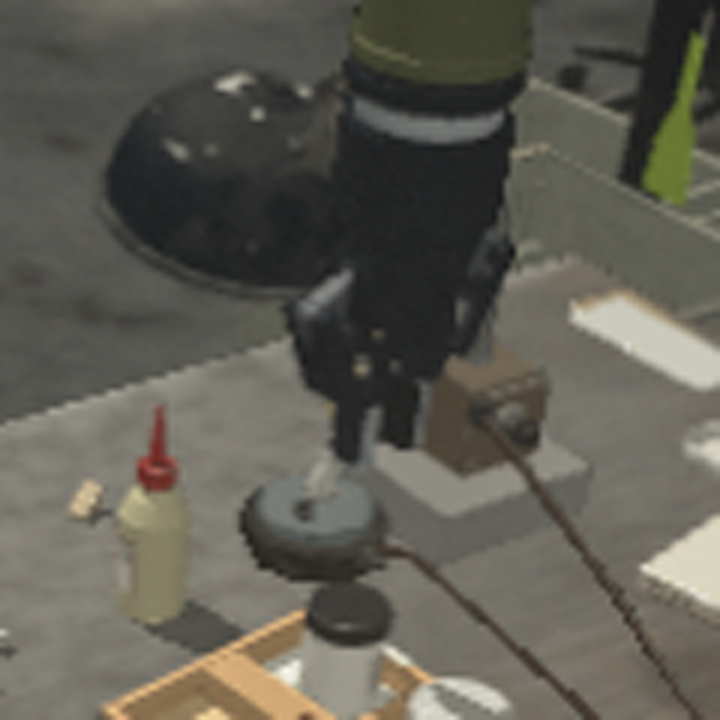

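Run:
```python
from h import *
s=dict(np.load("scene3.npz"));t=dict(np.load("top3.npz"))
p,us,vs=pts(s,np.ones((384,512),bool))
m=(abs(p[:,0]-643)<40)&(abs(p[:,1]+148)<75)&(p[:,2]>100)&(p[:,2]<230)
for z in range(100,230,6):
    k=m&(abs(p[:,2]-z)<3); 
    if k.sum(): print(z,k.sum(),"x",p[k][:,0].min().round(),p[k][:,0].max().round(),"y",np.sort(p[k][:,1]).round()[::max(1,k.sum()//8)])
p,us,vs=pts(t,np.ones((384,512),bool))
m=(abs(p[:,0]-643)<40)&(abs(p[:,1]+148)<75)&(p[:,2]>100)&(p[:,2]<230)
print("top")
for z in range(100,230,6):
    k=m&(abs(p[:,2]-z)<3); 
    if k.sum(): print(z,k.sum(),"x",p[k][:,0].min().round(),p[k][:,0].max().round(),"y",np.sort(p[k][:,1]).round()[::max(1,k.sum()//8)])
```

```text
148 1 x 656.0 656.0 y [-160.]
154 12 x 632.0 656.0 y [-160. -159. -159. -159. -158. -132. -130. -130. -129. -128. -128. -126.]
160 21 x 633.0 658.0 y [-166. -161. -160. -160. -159. -158. -157. -132. -131. -127. -122.]
166 28 x 633.0 659.0 y [-174. -162. -160. -158. -157. -130. -124. -123. -122. -120.]
172 27 x 632.0 659.0 y [-162. -160. -158. -158. -157. -130. -127. -124. -122.]
178 27 x 631.0 657.0 y [-174. -161. -160. -160. -158. -133. -130. -126. -122.]
184 26 x 634.0 657.0 y [-172. -160. -159. -158. -156. -128. -123. -123. -120.]
190 24 x 631.0 657.0 y [-166. -162. -161. -161. -159. -156. -128. -122.]
196 23 x 630.0 652.0 y [-183. -170. -164. -163. -162. -160. -160. -133. -125. -121. -117. -105.]
202 46 x 627.0 655.0 y [-191. -182. -166. -163. -160. -126. -122. -109. -105. -103.]
208 49 x 627.0 654.0 y [-195. -181. -169. -162. -131. -126. -106. -105.  -99.]
214 34 x 627.0 649.0 y [-198. -190. -185. -160. -158. -124. -110. -102.  -98.]
220 60 x 627.0 654.0 y [-202. -188. -166. -159. -131. -125. -123. -104.  -95.]
226 62 x 626.0 656.0 y [-202. -190. -171. -160. -133. -126. -124.  -97.  -93.]
top
160 3 x 635.0 638.0 y [-131. -130. -129.]
196 2 x 632.0 637.0 y [-130. -124.]
202 5 x 632.0 636.0 y [-127. -124. -124. -120. -118.]
208 12 x 628.0 653.0 y [-125. -125. -124. -118. -117. -116. -114. -114. -114. -112. -112. -110.]
214 5 x 630.0 639.0 y [-126. -116. -116. -113. -111.]
220 10 x 628.0 659.0 y [-133. -127. -127. -125. -123. -112. -112. -110. -110. -109.]
226 11 x 627.0 660.0 y [-129. -128. -128. -128. -126. -126. -124. -109. -107. -107. -107.]
```

Call:
step_arm --increments '[{"delta_rot":[0,0,0],"translation":[0,0,0],"gripper":1},{"delta_rot":[0,0,0],"translation":[0,0,0],"gripper":1},{"delta_rot":[0,0,0],"translation":[0,0.02,-0.2],"gripper":1},{"delta_rot":[0,0,0],"translation":[0,0,-0.4],"gripper":1},{"delta_rot":[0,0,0],"translation":[0,0,-0.5],"gripper":1},{"delta_rot":[0,0,0],"translation":[0,0,-0.5],"gripper":1},{"delta_rot":[0,0,0],"translation":[0,0,-0.4],"gripper":1},{"delta_rot":[0,0,0],"translation":[0,0,-0.35],"gripper":1},{"delta_rot":[0,0,0],"translation":[0,0,-0.25],"gripper":1},{"delta_rot":[0,0,0],"translation":[0,0,-0.15],"gripper":1},{"delta_rot":[0,0,0],"translation":[0,0,0],"gripper":1},{"delta_rot":[0,0,0],"translation":[0,0,0],"gripper":1}]'

```text
clock: 4.48
eef_pos: [643.6, -147.6, 24.8]
orientation: [-2.355, 2.079, -0.0]
contact_force: [-0.6, -0.5, 0.3]
finger_gap: 85.6
```

```bash
python3 snap.py 4;python3 - <<'E'
from h import *
s=dict(np.load("scene4.npz"));crop(s,280,90,380,190,6,"pics/z4.png")
E
```

```text
4.5833 [ 644.3 -147.8   25.8] [-2.354  2.079 -0.003] [-0.1  0.4  0.6] 85.0
```

View pics/z4.png

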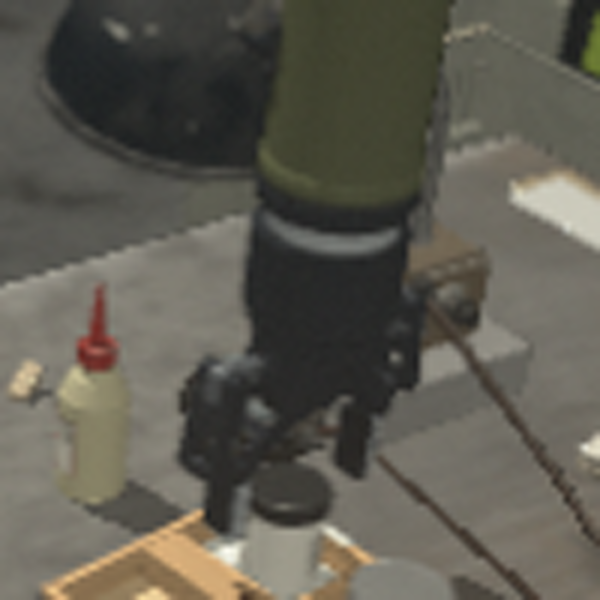

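Call:
step_arm --increments '[{"delta_rot":[0,0,0],"translation":[0,0,0],"gripper":0.6},{"delta_rot":[0,0,0],"translation":[0,0,0],"gripper":0.5},{"delta_rot":[0,0,0],"translation":[0,0,0],"gripper":0.4},{"delta_rot":[0,0,0],"translation":[0,0,0],"gripper":0.3},{"delta_rot":[0,0,0],"translation":[0,0,0],"gripper":0.3},{"delta_rot":[0,0,0],"translation":[0,0,0],"gripper":0.3}]' --newtons 50

```text
clock: 5.08
eef_pos: [643.9, -147.8, 25.5]
orientation: [-2.354, 2.079, -0.002]
contact_force: [-0.1, 0.2, 4.2]
finger_gap: 41.4
```

```bash
python3 snap.py 5;python3 - <<'E'
from h import *
s=dict(np.load("scene5.npz"));crop(s,280,90,380,190,6,"pics/z5.png")
E
```

```text
5.1833 [ 644.  -147.8   25.5] [-2.354e+00  2.079e+00 -2.000e-03] [-0.3  0.6  5.4] 41.6
```

View pics/z5.png

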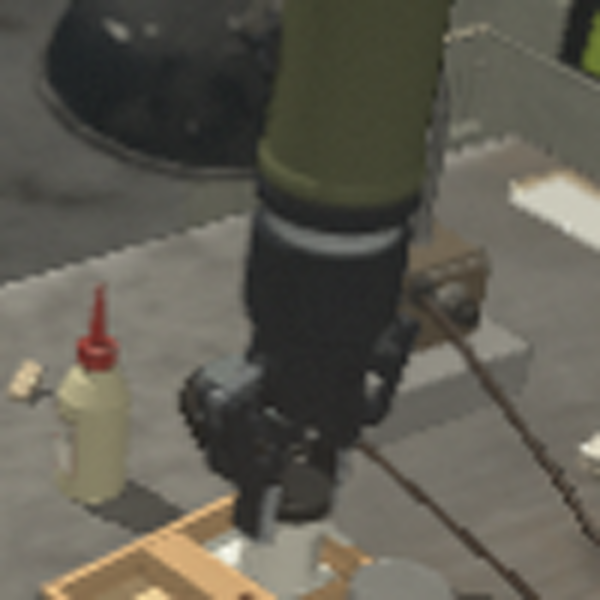

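Call:
step_arm --increments '[{"delta_rot":[0,0,0],"translation":[0,0,0.15],"gripper":0.3},{"delta_rot":[0,0,0],"translation":[0,0,0.3],"gripper":0.3},{"delta_rot":[0,0,0],"translation":[0,0,0.4],"gripper":0.3},{"delta_rot":[0,0,0],"translation":[0,0,0.4],"gripper":0.3},{"delta_rot":[0,0,0],"translation":[0,0,0.2],"gripper":0.3},{"delta_rot":[0,0,0],"translation":[0,0,0],"gripper":0.3},{"delta_rot":[0,0,0],"translation":[0,0,0],"gripper":0.3}]'

```text
clock: 5.77
eef_pos: [643.5, -147.7, 83.0]
orientation: [-2.355, 2.08, -0.001]
contact_force: [0.3, 0.2, -0.4]
finger_gap: 42.0
```

```bash
python3 snap.py 6;python3 - <<'E'
from h import *
s=dict(np.load("scene6.npz"));crop(s,280,70,400,190,6,"pics/z6.png")
E
```

```text
5.8667 [ 642.5 -147.6   81.5] [ 2.354 -2.079 -0.003] [-0.8 -0.5 -1.2] 41.3
```

View pics/z6.png

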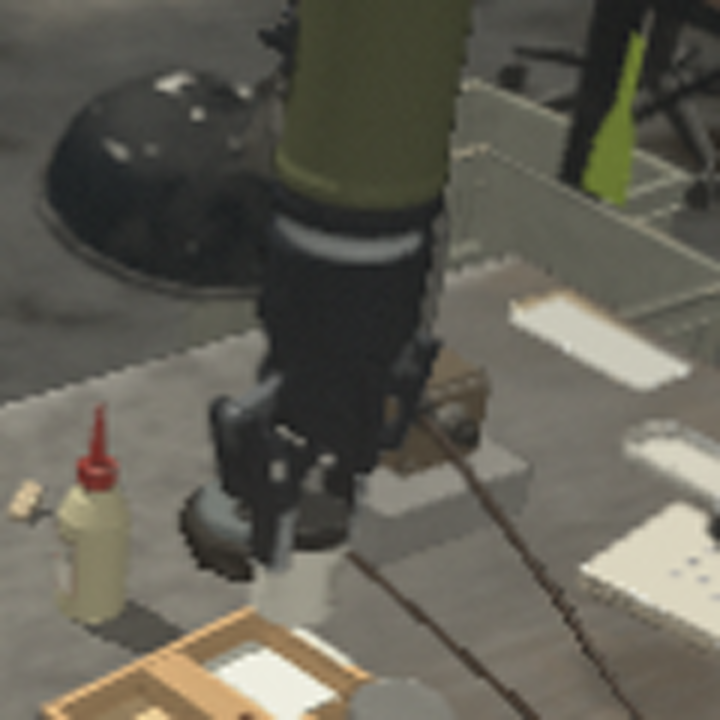

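View pics/p6.png

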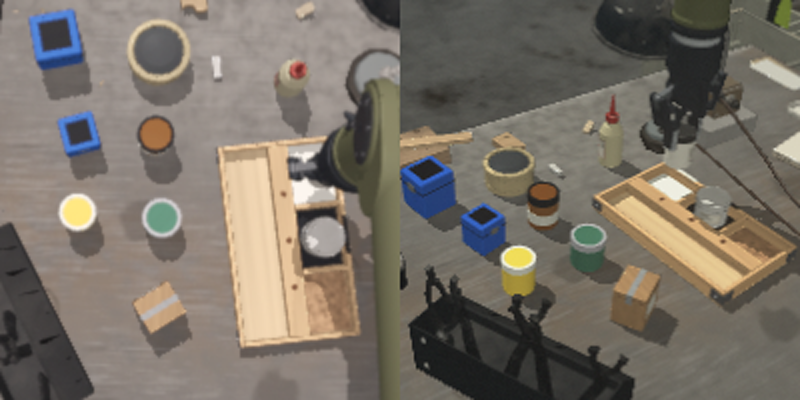

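```bash
cat > cyl.py <<'E'
from h import *
from scipy.optimize import least_squares
def fitc(q,r,c0):
    f=lambda c:np.hypot(q[:,0]-c[0],q[:,1]-c[1])-r
    s=least_squares(f,c0,loss="soft_l1",f_scale=1.5); return s.x,np.sqrt((s.fun**2).mean())
E
python3 - <<'E'
from cyl import *
s=dict(np.load("scene6.npz"))
p,us,vs=pts(s,np.ones((384,512),bool)); I=s["img"][vs,us].astype(int)
m=(abs(p[:,0]-640)<40)&(abs(p[:,1]+146)<40)&(p[:,2]>66)&(p[:,2]<95)&(I.min(1)>105)
q=p[m];print(m.sum(),q.min(0).round(),q.max(0).round())
for r in (20.5,21): print(fitc(q,r,(642,-147)))
E
```

```text
106 [ 620. -156.   66.] [ 653. -123.   94.]
(array([ 641.93721574, -145.49578743]), np.float64(1.2428386406698466))
(array([ 642.36816483, -145.91631005]), np.float64(1.238742298329566))
```

Call:
step_arm --increments '[{"delta_rot":[0,0,0],"translation":[-0.2,0,0.25],"gripper":0.3},{"delta_rot":[0,0,0],"translation":[-0.6,-0.07,0],"gripper":0.3},{"delta_rot":[0,0,0],"translation":[-0.8,-0.08,0],"gripper":0.3},{"delta_rot":[0,0,0],"translation":[-0.8,-0.08,0],"gripper":0.3},{"delta_rot":[0,0,0],"translation":[-0.8,-0.08,0],"gripper":0.3},{"delta_rot":[0,0,0],"translation":[-0.6,-0.08,-0.1],"gripper":0.3},{"delta_rot":[0,0,0],"translation":[-0.25,0,-0.3],"gripper":0.3},{"delta_rot":[0,0,0],"translation":[0,0,-0.4],"gripper":0.3},{"delta_rot":[0,0,0],"translation":[0,0,-0.4],"gripper":0.3},{"delta_rot":[0,0,0],"translation":[0,0,-0.15],"gripper":0.3},{"delta_rot":[0,0,0],"translation":[0,0,0],"gripper":0.3}]'

```text
clock: 6.78
eef_pos: [479.5, -162.7, 37.2]
orientation: [2.354, -2.079, -0.006]
contact_force: [0.3, -0.5, 0.0]
finger_gap: 41.7
```

```bash
python3 snap.py 7
```

```text
6.8833 [ 481.4 -163.1   39. ] [-2.355  2.079  0.   ] [-0.2  0.   0.1] 41.3
```

View pics/p7.png

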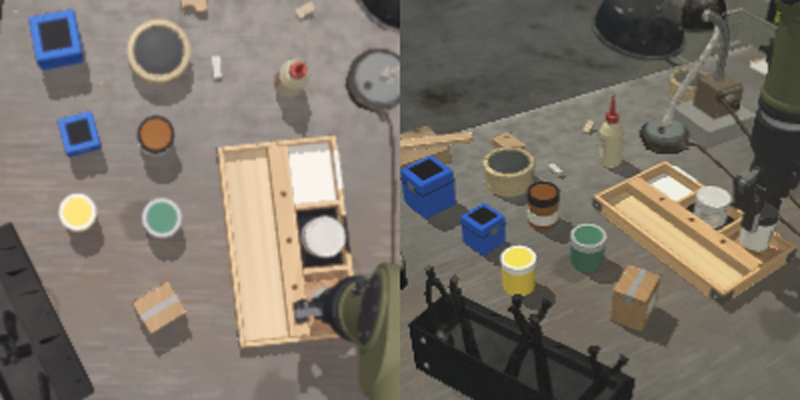

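Call:
step_arm --increments '[{"delta_rot":[0,0,0],"translation":[0,0,-0.15],"gripper":0.3},{"delta_rot":[0,0,0],"translation":[0,0,-0.1],"gripper":0.3},{"delta_rot":[0,0,0],"translation":[0,0,-0.05],"gripper":0.3},{"delta_rot":[0,0,0],"translation":[0,0,0],"gripper":0.3}]'

```text
clock: 7.22
eef_pos: [481.1, -163.1, 26.2]
orientation: [2.355, -2.079, -0.001]
contact_force: [-0.6, -0.0, -0.9]
finger_gap: 41.7
```

Call:
step_arm --increments '[{"delta_rot":[0,0,0],"translation":[0,0,-0.04],"gripper":0.3},{"delta_rot":[0,0,0],"translation":[0,0,0],"gripper":0.3}]'

```text
clock: 7.38
eef_pos: [481.9, -163.2, 25.6]
orientation: [-2.355, 2.079, -0.001]
contact_force: [0.2, 1.3, 0.9]
finger_gap: 42.0
```

Touching the liner. Open and rise, then go over to the tin.

Call:
step_arm --increments '[{"delta_rot":[0,0,0],"translation":[0,0,0],"gripper":0.6},{"delta_rot":[0,0,0],"translation":[0,0,0],"gripper":0.9},{"delta_rot":[0,0,0],"translation":[0,0,0],"gripper":1},{"delta_rot":[0,0,0],"translation":[0,0,0],"gripper":1},{"delta_rot":[0,0,0],"translation":[0,0,0.3],"gripper":1},{"delta_rot":[0,0,0],"translation":[0,0,0.6],"gripper":1},{"delta_rot":[0,0,0],"translation":[0.3,0,0.6],"gripper":1},{"delta_rot":[0,0,0],"translation":[0.6,0.08,0.1],"gripper":1},{"delta_rot":[0,0,0],"translation":[0.7,0.1,0],"gripper":1},{"delta_rot":[0,0,0],"translation":[0.4,0.06,0],"gripper":1},{"delta_rot":[0,0,0],"translation":[0.06,0,0],"gripper":1}]'

```text
clock: 8.3
eef_pos: [567.1, -152.3, 90.4]
orientation: [-2.355, 2.075, -0.003]
contact_force: [-0.8, -0.1, -0.9]
finger_gap: 85.3
```

```bash
python3 snap.py 8
```

```text
8.4 [ 563.9 -153.4   89.4] [ 2.356e+00 -2.079e+00 -1.000e-03] [-0.6 -0.5 -0. ] 85.4
```

View pics/p8.png

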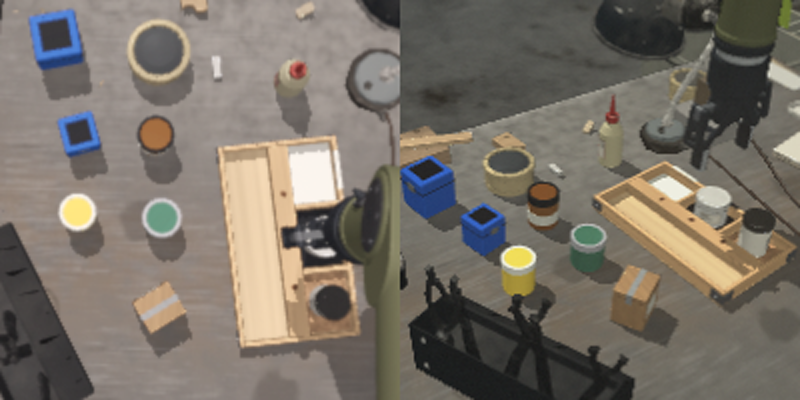

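Call:
step_arm --increments '[{"delta_rot":[0,0,0],"translation":[0,0,-0.3],"gripper":1},{"delta_rot":[0,0,0],"translation":[0,0,-0.5],"gripper":1},{"delta_rot":[0,0,0],"translation":[0,0,-0.5],"gripper":1},{"delta_rot":[0,0,0],"translation":[0,0,-0.35],"gripper":1},{"delta_rot":[0,0,0],"translation":[0,0,-0.2],"gripper":1},{"delta_rot":[0,0,0],"translation":[0,0,0],"gripper":1},{"delta_rot":[0,0,0],"translation":[0,0,0],"gripper":0.7},{"delta_rot":[0,0,0],"translation":[0,0,0],"gripper":0.6},{"delta_rot":[0,0,0],"translation":[0,0,0],"gripper":0.5},{"delta_rot":[0,0,0],"translation":[0,0,0],"gripper":0.4},{"delta_rot":[0,0,0],"translation":[0,0,0],"gripper":0.4},{"delta_rot":[0,0,0],"translation":[0,0,0],"gripper":0.4}]'

```text
clock: 9.4
eef_pos: [565.0, -153.8, 16.7]
orientation: [-2.354, 2.079, -0.004]
contact_force: [0.3, 0.5, 3.2]
finger_gap: 47.9
```

Call:
step_arm --increments '[{"delta_rot":[0,0,0],"translation":[0,0,0.2],"gripper":0.4},{"delta_rot":[0,0,0],"translation":[0,0,0.4],"gripper":0.4},{"delta_rot":[0,0,0],"translation":[0,0,0.4],"gripper":0.4},{"delta_rot":[0,0,0],"translation":[0,0,0.2],"gripper":0.4},{"delta_rot":[0,0,0],"translation":[0.4,0.06,0],"gripper":0.4},{"delta_rot":[0,0,0],"translation":[0.7,0.1,0],"gripper":0.4},{"delta_rot":[0,0,0],"translation":[0.6,0.08,0],"gripper":0.4},{"delta_rot":[0,0,0],"translation":[0.36,0.04,0],"gripper":0.4},{"delta_rot":[0,0,0],"translation":[0,0,0],"gripper":0.4},{"delta_rot":[0,0,0],"translation":[0,0,0],"gripper":0.4}]'

```text
clock: 10.23
eef_pos: [646.0, -142.0, 62.6]
orientation: [2.355, -2.078, -0.002]
contact_force: [-0.4, -0.1, 0.4]
finger_gap: 47.5
```

```bash
python3 snap.py 9
```

```text
10.3333 [ 644.9 -142.9   62.6] [ 2.353e+00 -2.079e+00 -2.000e-03] [-0.6 -0.2 -0.9] 47.5
```

View pics/p9.png

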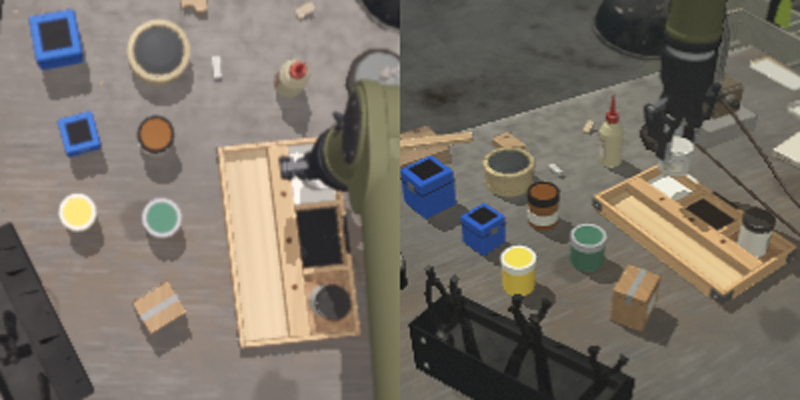

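Call:
step_arm --increments '[{"delta_rot":[0,0,0],"translation":[0.04,0,-0.3],"gripper":0.4},{"delta_rot":[0,0,0],"translation":[0,0,-0.35],"gripper":0.4},{"delta_rot":[0,0,0],"translation":[0,0,-0.3],"gripper":0.4},{"delta_rot":[0,0,0],"translation":[0,0,-0.13],"gripper":0.4},{"delta_rot":[0,0,0],"translation":[0,0,-0.05],"gripper":0.4},{"delta_rot":[0,0,0],"translation":[0,0,0],"gripper":0.4},{"delta_rot":[0,0,0],"translation":[0,0,0],"gripper":0.4}]'

```text
clock: 10.92
eef_pos: [647.3, -142.5, 17.1]
orientation: [2.354, -2.079, -0.001]
contact_force: [0.1, 0.3, -0.7]
finger_gap: 47.6
```

Call:
step_arm --increments '[{"delta_rot":[0,0,0],"translation":[0,0,-0.03],"gripper":0.4},{"delta_rot":[0,0,0],"translation":[0,0,0],"gripper":0.4}]'

```text
clock: 11.08
eef_pos: [647.6, -142.4, 16.9]
orientation: [2.354, -2.079, -0.0]
contact_force: [-2.5, 1.0, 3.9]
finger_gap: 47.7
```

Call:
step_arm --increments '[{"delta_rot":[0,0,0],"translation":[0,0,0],"gripper":0.7},{"delta_rot":[0,0,0],"translation":[0,0,0],"gripper":1},{"delta_rot":[0,0,0],"translation":[0,0,0],"gripper":1},{"delta_rot":[0,0,0],"translation":[0,0,0.3],"gripper":1},{"delta_rot":[0,0,0],"translation":[0,0,0.7],"gripper":1},{"delta_rot":[0,0,0],"translation":[-0.3,-0.02,0.7],"gripper":1},{"delta_rot":[0,0,0],"translation":[-0.75,-0.1,0.2],"gripper":1},{"delta_rot":[0,0,0],"translation":[-0.9,-0.12,0],"gripper":1},{"delta_rot":[0,0,0],"translation":[-0.9,-0.12,0],"gripper":1},{"delta_rot":[0,0,0],"translation":[-0.8,-0.1,0],"gripper":1},{"delta_rot":[0,0,0],"translation":[-0.48,-0.06,0],"gripper":1},{"delta_rot":[0,0,0],"translation":[0,0,0],"gripper":1}]'

```text
clock: 12.08
eef_pos: [478.5, -164.8, 93.2]
orientation: [2.349, -2.081, -0.001]
contact_force: [-0.2, 0.2, -0.2]
finger_gap: 85.2
```

```bash
python3 snap.py 10
```

```text
12.1833 [ 482.9 -163.7   93.8] [-2.354  2.08  -0.004] [0.1 0.8 0.5] 85.6
```

View pics/p10.png

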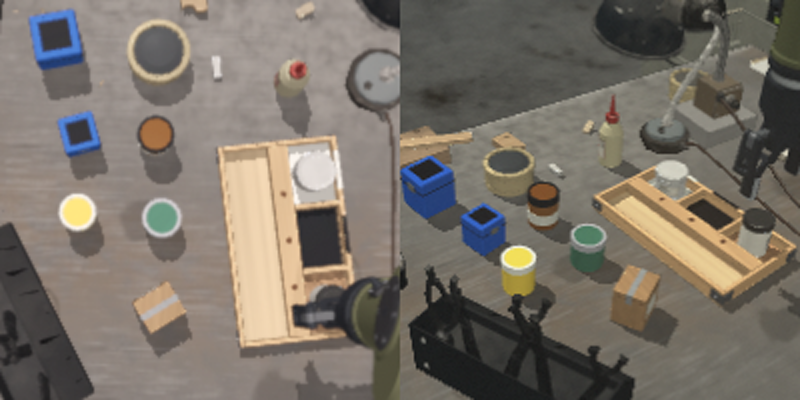

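Call:
step_arm --increments '[{"delta_rot":[0,0,0],"translation":[0,0,-0.3],"gripper":1},{"delta_rot":[0,0,0],"translation":[0,0,-0.5],"gripper":1},{"delta_rot":[0,0,0],"translation":[0,0,-0.45],"gripper":1},{"delta_rot":[0,0,0],"translation":[0,0,-0.3],"gripper":1},{"delta_rot":[0,0,0],"translation":[0,0,-0.15],"gripper":1},{"delta_rot":[0,0,0],"translation":[0,0,0],"gripper":0.8},{"delta_rot":[0,0,0],"translation":[0,0,0],"gripper":0.6},{"delta_rot":[0,0,0],"translation":[0,0,0],"gripper":0.5},{"delta_rot":[0,0,0],"translation":[0,0,0],"gripper":0.4},{"delta_rot":[0,0,0],"translation":[0,0,0],"gripper":0.3},{"delta_rot":[0,0,0],"translation":[0,0,0],"gripper":0.3},{"delta_rot":[0,0,0],"translation":[0,0,0],"gripper":0.3}]'

```text
clock: 13.18
eef_pos: [483.7, -163.5, 25.9]
orientation: [-2.354, 2.079, -0.004]
contact_force: [-1.1, 0.2, 5.3]
finger_gap: 41.7
```

Call:
step_arm --increments '[{"delta_rot":[0,0,0],"translation":[0,0,0.2],"gripper":0.3},{"delta_rot":[0,0,0],"translation":[0,0,0.4],"gripper":0.3},{"delta_rot":[0,0,0],"translation":[0,0,0.4],"gripper":0.3},{"delta_rot":[0,0,0],"translation":[0,0,0.2],"gripper":0.3},{"delta_rot":[0,0,0],"translation":[0.4,0.06,0],"gripper":0.3},{"delta_rot":[0,0,0],"translation":[0.7,0.1,0],"gripper":0.3},{"delta_rot":[0,0,0],"translation":[0.6,0.06,0],"gripper":0.3},{"delta_rot":[0,0,0],"translation":[0.36,0.04,0],"gripper":0.3},{"delta_rot":[0,0,0],"translation":[0,0,0],"gripper":0.3},{"delta_rot":[0,0,0],"translation":[0,0,0],"gripper":0.3}]'

```text
clock: 14.02
eef_pos: [564.6, -152.5, 72.1]
orientation: [2.355, -2.078, -0.002]
contact_force: [0.2, -0.4, -1.3]
finger_gap: 42.0
```

```bash
python3 snap.py 11
```

```text
14.1167 [ 563.6 -153.2   72.1] [ 2.353e+00 -2.079e+00 -2.000e-03] [ 0.  -0.4 -1. ] 41.4
```

View pics/p11.png

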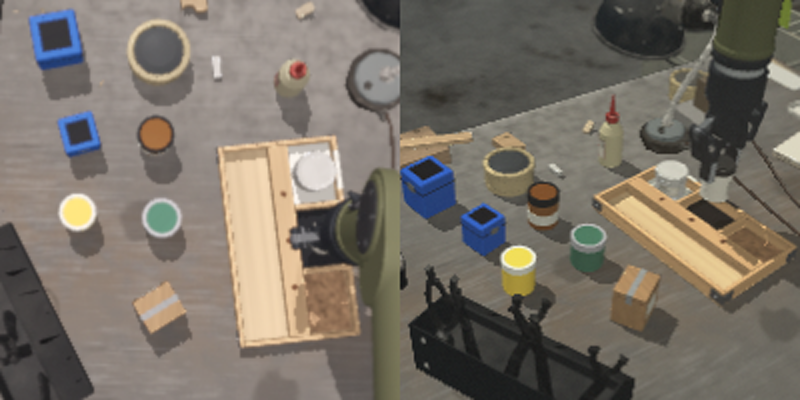

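Held over the black cell. Lower.

Call:
step_arm --increments '[{"delta_rot":[0,0,0],"translation":[0.02,0,-0.3],"gripper":0.3},{"delta_rot":[0,0,0],"translation":[0,0,-0.35],"gripper":0.3},{"delta_rot":[0,0,0],"translation":[0,0,-0.3],"gripper":0.3},{"delta_rot":[0,0,0],"translation":[0,0,-0.14],"gripper":0.3},{"delta_rot":[0,0,0],"translation":[0,0,-0.06],"gripper":0.3},{"delta_rot":[0,0,0],"translation":[0,0,0],"gripper":0.3},{"delta_rot":[0,0,0],"translation":[0,0,0],"gripper":0.3}]'

```text
clock: 14.7
eef_pos: [565.7, -152.9, 26.5]
orientation: [2.355, -2.08, 0.0]
contact_force: [-0.1, -1.1, -1.1]
finger_gap: 41.6
```

Call:
step_arm --increments '[{"delta_rot":[0,0,0],"translation":[0,0,-0.03],"gripper":0.3},{"delta_rot":[0,0,0],"translation":[0,0,0],"gripper":0.3}]'

```text
clock: 14.87
eef_pos: [566.1, -153.0, 26.1]
orientation: [-2.355, 2.08, -0.001]
contact_force: [-1.5, 0.3, 3.3]
finger_gap: 41.7
```

Call:
step_arm --increments '[{"delta_rot":[0,0,0],"translation":[0,0,0],"gripper":0.7},{"delta_rot":[0,0,0],"translation":[0,0,0],"gripper":1},{"delta_rot":[0,0,0],"translation":[0,0,0],"gripper":1},{"delta_rot":[0,0,0],"translation":[0,0,0.4],"gripper":1},{"delta_rot":[0,0,0],"translation":[0,0,0.8],"gripper":1},{"delta_rot":[0,0,0],"translation":[0.1,0.2,0.8],"gripper":1},{"delta_rot":[0,0,0],"translation":[0.4,0.7,0.35],"gripper":1},{"delta_rot":[0,0,0],"translation":[0.5,0.8,0],"gripper":1},{"delta_rot":[0,0,0],"translation":[0.5,0.8,0],"gripper":1},{"delta_rot":[0,0,0],"translation":[0.5,0.8,0],"gripper":1},{"delta_rot":[0,0,0],"translation":[0.5,0.8,0],"gripper":1},{"delta_rot":[0,0,0],"translation":[0.4,0.7,0],"gripper":1}]'

```text
clock: 15.87
eef_pos: [682.8, 41.8, 119.3]
orientation: [-2.355, 2.078, 0.0]
contact_force: [-0.2, 0.1, -0.2]
finger_gap: 85.3
```

Call:
step_arm --increments '[{"delta_rot":[0,0,0],"translation":[0.2,0.58,0],"gripper":1},{"delta_rot":[0,0,0],"translation":[0,0,0],"gripper":1},{"delta_rot":[0,0,0],"translation":[0,0,0],"gripper":1}]'

```text
clock: 16.12
eef_pos: [689.6, 65.2, 118.9]
orientation: [-2.359, 2.075, 0.002]
contact_force: [0.7, -0.1, -0.9]
finger_gap: 85.6
```

```bash
python3 snap.py 12
```

```text
16.2167 [689.6  60.9 119. ] [ 2.353e+00 -2.080e+00  1.000e-03] [ 0.2 -1.3 -0.1] 85.2
```

View pics/p12.png

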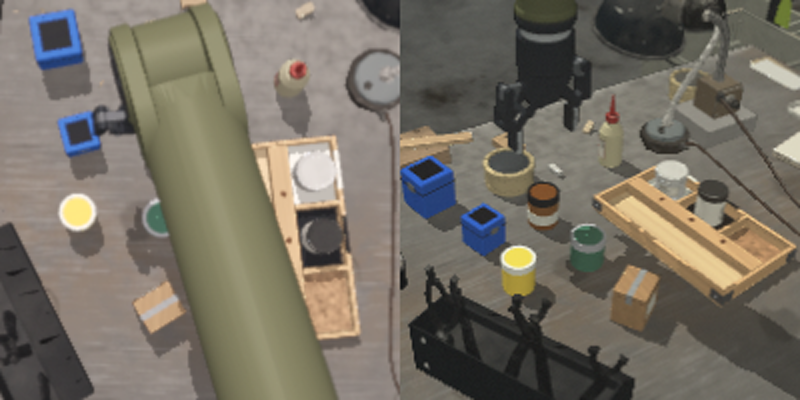

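```bash
cat > sc.py <<'E'
from meas import *
import sys
s=dict(np.load(f"scene{sys.argv[1]}.npz")); s0=dict(np.load("scene0.npz"))
T=dict(carton=(472.5,55.2,58),box=(692,160.5,51),jar=(691,62.2,56),green=(585.5,53.5,50),tub=(590.5,159.5,53))
for n in sys.argv[2:]:
    u,v=proj(s0,[T[n]])[0].round().astype(int)
    d=np.abs(s["img"][v-10:v+14,u-10:u+11].astype(int)-s0["img"][v-10:v+14,u-10:u+11]).mean(); print(n,(u,v),"img diff %.1f"%d)
E
python3 sc.py 12 carton box jar green tub
```

```text
carton (np.int64(308), np.int64(230)) img diff 9.9
box (np.int64(231), np.int64(197)) img diff 3.3
jar (np.int64(262), np.int64(185)) img diff 3.2
green (np.int64(284), np.int64(206)) img diff 12.9
tub (np.int64(249), np.int64(218)) img diff 4.4
```

Call:
step_arm --increments '[{"delta_rot":[0,0,0],"translation":[0.01,0.03,-0.3],"gripper":1},{"delta_rot":[0,0,0],"translation":[0,0,-0.5],"gripper":1},{"delta_rot":[0,0,0],"translation":[0,0,-0.5],"gripper":1},{"delta_rot":[0,0,0],"translation":[0,0,-0.3],"gripper":1},{"delta_rot":[0,0,0],"translation":[0,0,0],"gripper":1}]'

```text
clock: 16.63
eef_pos: [687.4, 61.3, 51.2]
orientation: [2.349, -2.078, -0.006]
contact_force: [-2.0, 0.6, -0.9]
finger_gap: 85.4
```

```bash
python3 snap.py 13
python3 - <<'E'
from h import *
s=dict(np.load("scene13.npz"));crop(s,210,90,330,250,5,"pics/z13.png")
E
```

```text
16.7333 [689.9  62.6  55. ] [ 2.353e+00 -2.080e+00 -1.000e-03] [ 1.2 -0.  -0.3] 85.7
```

View pics/z13.png

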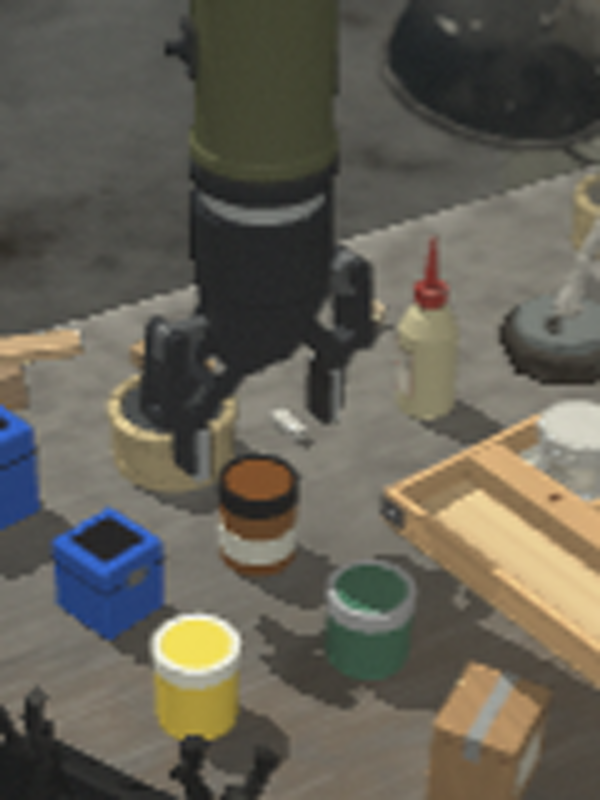

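Call:
step_arm --increments '[{"delta_rot":[0,0,0],"translation":[0,0,-0.3],"gripper":1},{"delta_rot":[0,0,0],"translation":[0,0,-0.4],"gripper":1},{"delta_rot":[0,0,0],"translation":[0,0,-0.25],"gripper":1},{"delta_rot":[0,0,0],"translation":[0,0,-0.12],"gripper":1},{"delta_rot":[0,0,0],"translation":[0,0,0],"gripper":0.8},{"delta_rot":[0,0,0],"translation":[0,0,0],"gripper":0.6},{"delta_rot":[0,0,0],"translation":[0,0,0],"gripper":0.5},{"delta_rot":[0,0,0],"translation":[0,0,0],"gripper":0.4},{"delta_rot":[0,0,0],"translation":[0,0,0],"gripper":0.4},{"delta_rot":[0,0,0],"translation":[0,0,0],"gripper":0.4}]'

```text
clock: 17.57
eef_pos: [691.1, 63.6, 14.0]
orientation: [-2.353, 2.079, -0.003]
contact_force: [-0.4, -0.1, 4.6]
finger_gap: 46.5
```

```bash
python3 snap.py 14
python3 - <<'E'
from h import *
s=dict(np.load("scene14.npz"));crop(s,210,130,330,250,5,"pics/z14.png")
E
```

```text
17.6667 [691.1  63.6  14. ] [-2.354e+00  2.079e+00 -2.000e-03] [-0.9 -0.6  4.6] 46.2
```

View pics/z14.png

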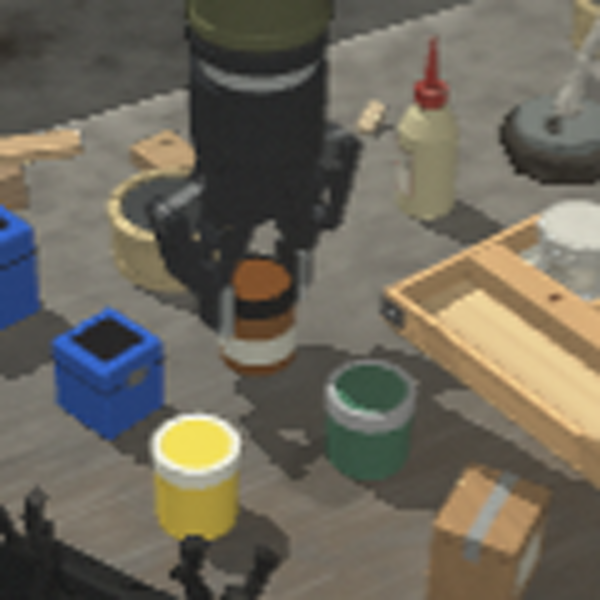

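Call:
step_arm --increments '[{"delta_rot":[0,0,0],"translation":[0,0,0.2],"gripper":0.4},{"delta_rot":[0,0,0],"translation":[0,0,0.5],"gripper":0.4},{"delta_rot":[0,0,0],"translation":[0,0,0.5],"gripper":0.4},{"delta_rot":[0,0,0],"translation":[-0.1,-0.4,0.2],"gripper":0.4},{"delta_rot":[0,0,0],"translation":[-0.25,-0.7,0],"gripper":0.4},{"delta_rot":[0,0,0],"translation":[-0.25,-0.75,0],"gripper":0.4},{"delta_rot":[0,0,0],"translation":[-0.25,-0.7,0],"gripper":0.4},{"delta_rot":[0,0,0],"translation":[-0.15,-0.45,0],"gripper":0.4},{"delta_rot":[0,0,0],"translation":[0,0,0],"gripper":0.4},{"delta_rot":[0,0,0],"translation":[0,0,0],"gripper":0.4},{"delta_rot":[0,0,0],"translation":[0,0,0],"gripper":0.4}]'

```text
clock: 18.58
eef_pos: [650.0, -55.1, 68.5]
orientation: [-2.355, 2.078, 0.002]
contact_force: [0.4, 1.0, -2.1]
finger_gap: 46.2
```

```bash
python3 snap.py 15
python3 - <<'E'
from cyl import *
s=dict(np.load("scene15.npz"));crop(s,260,80,380,200,5,"pics/z15.png")
p,us,vs=pts(s,np.ones((384,512),bool)); I=s["img"][vs,us].astype(int)
m=(abs(p[:,0]-648)<45)&(abs(p[:,1]+56)<45)&(p[:,2]>60)&(p[:,2]<85)
q=p[m];print(m.sum(),q.min(0).round(),q.max(0).round(),fitc(q,24,(650,-57)),fitc(q,23.5,(650,-57)))
E
```

```text
18.6833 [650.3 -54.1  68.6] [-2.357e+00  2.076e+00  1.000e-03] [ 0.5  1.2 -1.5] 46.5
104 [624. -71.  60.] [663. -29.  85.] (array([649.73059425, -54.92999922]), np.float64(1.285026432328705)) (array([649.24411395, -54.59502224]), np.float64(1.272695531061251))
```

View pics/z15.png

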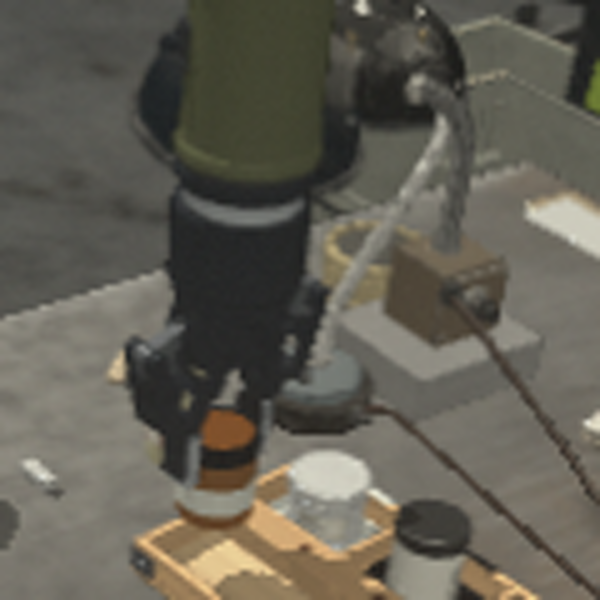

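View pics/p15.png

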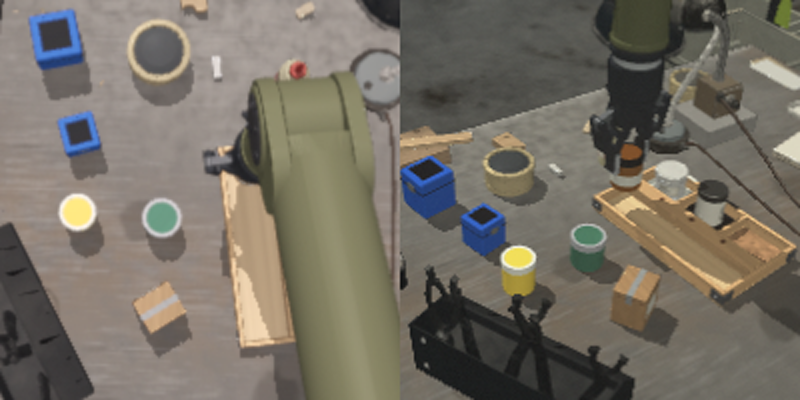

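Call:
step_arm --increments '[{"delta_rot":[0,0,0],"translation":[0,-0.04,-0.3],"gripper":0.4},{"delta_rot":[0,0,0],"translation":[0,0,-0.35],"gripper":0.4},{"delta_rot":[0,0,0],"translation":[0,0,-0.25],"gripper":0.4},{"delta_rot":[0,0,0],"translation":[0,0,-0.15],"gripper":0.4},{"delta_rot":[0,0,0],"translation":[0,0,-0.08],"gripper":0.4},{"delta_rot":[0,0,0],"translation":[0,0,0],"gripper":0.4},{"delta_rot":[0,0,0],"translation":[0,0,0],"gripper":0.4}]'

```text
clock: 19.27
eef_pos: [650.2, -58.0, 23.3]
orientation: [2.355, -2.079, -0.0]
contact_force: [-0.5, 0.1, -1.5]
finger_gap: 46.3
```

Call:
step_arm --increments '[{"delta_rot":[0,0,0],"translation":[0,0,-0.06],"gripper":0.4},{"delta_rot":[0,0,0],"translation":[0,0,-0.02],"gripper":0.4},{"delta_rot":[0,0,0],"translation":[0,0,0],"gripper":0.4}]'

```text
clock: 19.52
eef_pos: [650.3, -58.1, 20.5]
orientation: [-2.355, 2.08, -0.001]
contact_force: [-0.8, 0.6, -1.2]
finger_gap: 46.5
```

Call:
step_arm --increments '[{"delta_rot":[0,0,0],"translation":[0,0,-0.02],"gripper":0.4},{"delta_rot":[0,0,0],"translation":[0,0,-0.01],"gripper":0.4},{"delta_rot":[0,0,0],"translation":[0,0,0],"gripper":0.4}]'

```text
clock: 19.77
eef_pos: [650.8, -58.1, 20.0]
orientation: [-2.354, 2.079, -0.002]
contact_force: [-1.3, 0.4, 3.4]
finger_gap: 46.1
```

Call:
step_arm --increments '[{"delta_rot":[0,0,0],"translation":[0,0,0],"gripper":0.65},{"delta_rot":[0,0,0],"translation":[0,0,0],"gripper":0.75},{"delta_rot":[0,0,0],"translation":[0,0,0],"gripper":0.75},{"delta_rot":[0,0,0],"translation":[0,0,0.3],"gripper":0.75},{"delta_rot":[0,0,0],"translation":[0,0,0.7],"gripper":0.8},{"delta_rot":[0,0,0],"translation":[0,0.2,0.8],"gripper":1},{"delta_rot":[0,0,0.3],"translation":[0.15,0.7,0.5],"gripper":1},{"delta_rot":[0,0,0.4],"translation":[0.2,0.9,0],"gripper":1},{"delta_rot":[0,0,0.4],"translation":[0.2,0.95,0],"gripper":1},{"delta_rot":[0,0,0.4],"translation":[0.2,0.95,0],"gripper":1},{"delta_rot":[0,0,0.4],"translation":[0.2,0.95,0],"gripper":1},{"delta_rot":[0,0,0.28],"translation":[0.08,0.8,0],"gripper":1}]'

```text
clock: 20.77
eef_pos: [691.9, 163.3, 112.2]
orientation: [-2.528, 1.862, -0.0]
contact_force: [-0.0, 1.0, -0.5]
finger_gap: 85.5
```

Call:
step_arm --increments '[{"delta_rot":[0,0,0],"translation":[0,0.02,0],"gripper":1},{"delta_rot":[0,0,0],"translation":[0,0,0],"gripper":1},{"delta_rot":[0,0,0],"translation":[0,0,0],"gripper":1}]'

```text
clock: 21.02
eef_pos: [691.5, 160.2, 111.5]
orientation: [2.526, -1.866, 0.001]
contact_force: [0.3, -0.1, 0.4]
finger_gap: 85.6
```

```bash
python3 snap.py 16
python3 - <<'E'
from workcell import env
import numpy as np
from scipy.spatial.transform import Rotation as R
M=R.from_rotvec(env.get_obs()["orientation"]).as_matrix();print(np.degrees(np.arctan2(M[1,0],M[0,0])),M[:,2].round(3))
E
python3 sc.py 16 box green tub carton
```

```text
21.1167 [691.9 158.2 111.3] [ 2.523e+00 -1.870e+00  2.000e-03] [ 0.5 -0.6  0.2] 85.2
-73.07369931609702 [ 0.    -0.002 -1.   ]
box (np.int64(231), np.int64(197)) img diff 3.6
green (np.int64(284), np.int64(206)) img diff 9.2
tub (np.int64(249), np.int64(218)) img diff 21.6
carton (np.int64(308), np.int64(230)) img diff 19.6
```

View pics/p16.png

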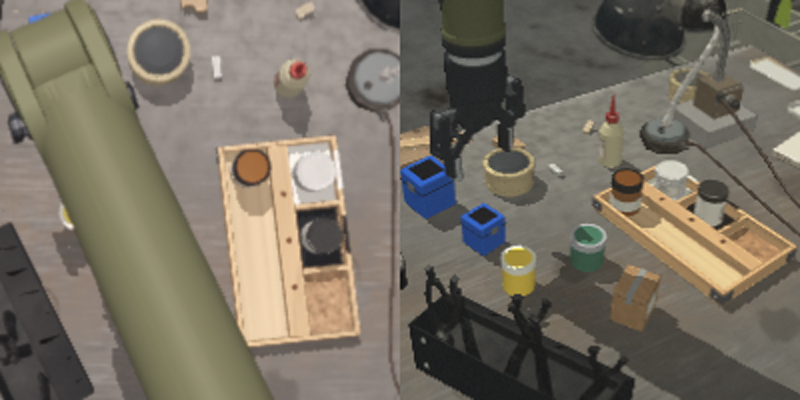

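Call:
step_arm --increments '[{"delta_rot":[0,0,0],"translation":[0,0.04,-0.3],"gripper":1},{"delta_rot":[0,0,0],"translation":[0,0,-0.5],"gripper":1},{"delta_rot":[0,0,0],"translation":[0,0,-0.55],"gripper":1},{"delta_rot":[0,0,0],"translation":[0,0,-0.5],"gripper":1},{"delta_rot":[0,0,0],"translation":[0,0,-0.35],"gripper":1},{"delta_rot":[0,0,0],"translation":[0,0,-0.2],"gripper":1},{"delta_rot":[0,0,0],"translation":[0,0,0],"gripper":0.8},{"delta_rot":[0,0,0],"translation":[0,0,0],"gripper":0.6},{"delta_rot":[0,0,0],"translation":[0,0,0],"gripper":0.5},{"delta_rot":[0,0,0],"translation":[0,0,0],"gripper":0.4},{"delta_rot":[0,0,0],"translation":[0,0,0],"gripper":0.4},{"delta_rot":[0,0,0],"translation":[0,0,0],"gripper":0.4}]'

```text
clock: 22.12
eef_pos: [692.8, 162.7, 17.0]
orientation: [-2.525, 1.865, -0.004]
contact_force: [-0.4, -0.2, 4.4]
finger_gap: 44.9
```

```bash
python3 snap.py 17
python3 - <<'E'
from h import *
s=dict(np.load("scene17.npz"));crop(s,180,130,300,250,5,"pics/z17.png")
E
```

```text
22.2167 [692.8 162.8  17. ] [-2.525  1.865 -0.004] [ 1.1 -0.   5.9] 44.8
```

View pics/z17.png

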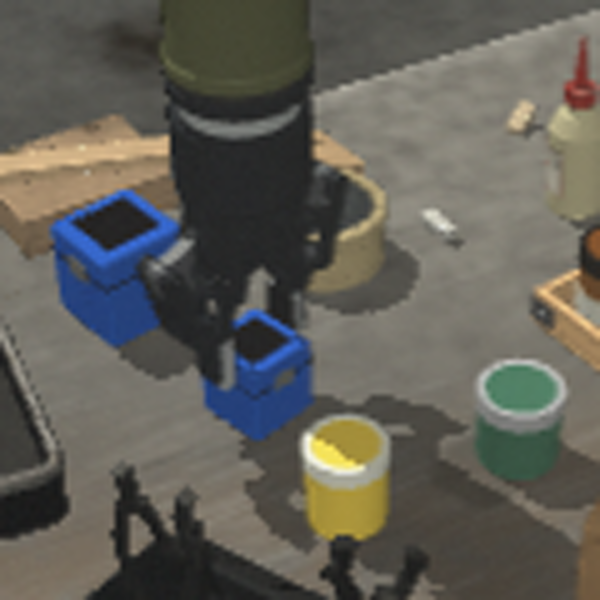

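```bash
cat > bay.py <<'E'
from meas import *
import sys
# caddy-frame in each camera's own frame
C={"top":((559.6,-111.5),7.1),"scene":((557.8,-109.2),7.0)}
def incad(cam,xy):
    c,a=C[cam];a=np.deg2rad(a);d=np.asarray(xy)-c
    return np.array([d@[-np.sin(a),np.cos(a)],d@[np.cos(a),np.sin(a)]])
if __name__=="__main__":
    cam,n=sys.argv[1],sys.argv[2]; d=dict(np.load(f"{cam}{n}.npz"))
    p,us,vs=pts(d,np.ones((384,512),bool)); a=np.deg2rad(C[cam][1])
    L=p[:,:2]-C[cam][0]; x=L@[-np.sin(a),np.cos(a)];s=L@[np.cos(a),np.sin(a)]
    im=np.zeros((384,512),np.uint8);k=(p[:,2]>38)&(p[:,2]<75)&(abs(x-42)<36)&(abs(s)<135);im[vs[k],us[k]]=1
    nn,l,st,_=cv2.connectedComponentsWithStats(im,connectivity=4)
    lab=l[vs,us]
    for j in range(1,nn):
        if st[j,4]<40: continue
        m=lab==j; m&=abs(p[:,2]-np.percentile(p[m][:,2],70))<5
        print(cam,"n",m.sum(),"z %.1f"%np.median(p[m][:,2]),"x %.1f..%.1f"%tuple(np.percentile(x[m],[1,99])),"s %.1f..%.1f"%tuple(np.percentile(s[m],[1,99])))
E
python3 bay.py top 16; python3 bay.py scene 16
```

```text
top n 264 z 63.0 x 18.2..62.4 s 74.3..119.1
scene n 149 z 62.6 x 17.0..63.3 s 73.1..118.6
```

Call:
step_arm --increments '[{"delta_rot":[0,0,0],"translation":[0,0,0.2],"gripper":0.4},{"delta_rot":[0,0,0],"translation":[0,0,0.5],"gripper":0.4},{"delta_rot":[0,0,0],"translation":[0,0,0.6],"gripper":0.4},{"delta_rot":[0,0,-0.2],"translation":[-0.2,-0.3,0.3],"gripper":0.4},{"delta_rot":[0,0,-0.3],"translation":[-0.35,-0.65,0],"gripper":0.4},{"delta_rot":[0,0,-0.3],"translation":[-0.35,-0.85,0],"gripper":0.4},{"delta_rot":[0,0,-0.4],"translation":[-0.35,-0.9,0],"gripper":0.4},{"delta_rot":[0,0,-0.4],"translation":[-0.35,-0.9,0],"gripper":0.4},{"delta_rot":[0,0,-0.4],"translation":[-0.35,-0.9,0],"gripper":0.4},{"delta_rot":[0,0,-0.18],"translation":[-0.25,-0.7,0],"gripper":0.4},{"delta_rot":[0,0,0],"translation":[-0.08,-0.45,0],"gripper":0.4},{"delta_rot":[0,0,0],"translation":[0,0,0],"gripper":0.4}]'

```text
clock: 23.22
eef_pos: [598.2, -70.9, 78.7]
orientation: [2.343, -2.086, 0.002]
contact_force: [0.5, -1.0, -1.3]
finger_gap: 44.8
```

Call:
step_arm --increments '[{"delta_rot":[0,0,0],"translation":[0,0,0],"gripper":0.4},{"delta_rot":[0,0,0],"translation":[0,0,0],"gripper":0.4}]'

```text
clock: 23.38
eef_pos: [600.1, -62.4, 79.1]
orientation: [-2.355, 2.078, 0.001]
contact_force: [0.4, 0.4, -0.6]
finger_gap: 44.7
```

```bash
cat > box.py <<'E'
from bay import *
def held(n,z0,z1,c,hw=50,img=None):
    d=dict(np.load(f"scene{n}.npz"));p,us,vs=pts(d,np.ones((384,512),bool))
    m=(abs(p[:,0]-c[0])<hw)&(abs(p[:,1]-c[1])<hw)&(p[:,2]>z0)&(p[:,2]<z1)
    a=np.deg2rad(7.);L=p[m][:,:2]-C["scene"][0];return L@[-np.sin(a),np.cos(a)],L@[np.cos(a),np.sin(a)],p[m],us[m],vs[m],d
E
python3 snap.py 18
python3 - <<'E'
from box import *
x,s,p,us,vs,d=held(18,65,85,(602,-62))
I=d["img"][vs,us].astype(int);k=(I[:,2]>I[:,0]+40)
print(k.sum(),np.percentile(x[k],[1,5,50,95,99]).round(1),np.percentile(s[k],[1,5,50,95,99]).round(1))
np.save("b.npy",np.c_[x[k],s[k]])
# two visible faces: -s face (near) and +x face
sf=np.sort(s[k]);xf=np.sort(x[k]);print(sf[:40:4].round(1),xf[-40::4].round(1))
crop(d,260,100,380,220,5,"pics/z18.png")
E
```

```text
23.4833 [600.3 -61.5  79.1] [-2.357e+00  2.076e+00  1.000e-03] [-0.5 -0.  -1.2] 45.0
113 [26.1 32.1 64.5 67.5 68.2] [21.2 21.7 28.  62.6 66.8]
[20.9 21.6 22.1 22.3 22.5 22.7 22.9 23.  23.3 23.4] [65.3 65.6 65.7 66.  66.2 66.3 66.4 66.9 67.5 67.8]
```

View pics/z18.png

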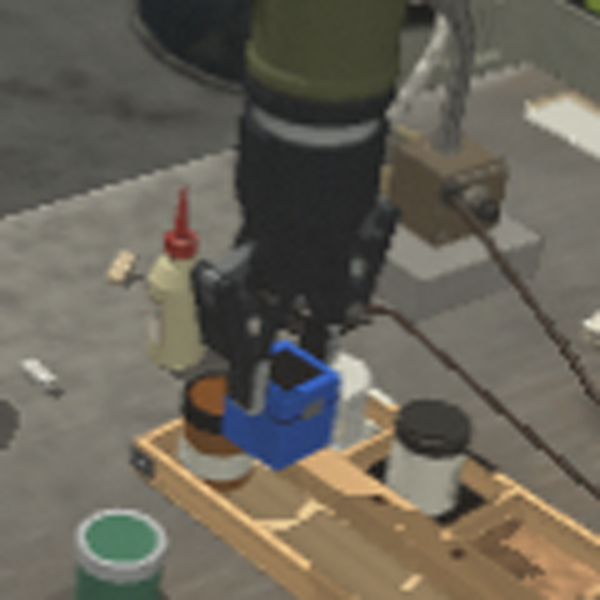

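Call:
step_arm --increments '[{"delta_rot":[0,0,0],"translation":[0.04,-0.02,-0.3],"gripper":0.4},{"delta_rot":[0,0,0],"translation":[0,0,-0.4],"gripper":0.4},{"delta_rot":[0,0,0],"translation":[0,0,-0.35],"gripper":0.4},{"delta_rot":[0,0,0],"translation":[0,0,-0.2],"gripper":0.4},{"delta_rot":[0,0,0],"translation":[0,0,-0.08],"gripper":0.4},{"delta_rot":[0,0,0],"translation":[0,0,0],"gripper":0.4},{"delta_rot":[0,0,0],"translation":[0,0,0],"gripper":0.4}]'

```text
clock: 24.07
eef_pos: [602.1, -64.2, 25.9]
orientation: [-2.355, 2.079, -0.0]
contact_force: [-0.6, -0.5, -1.1]
finger_gap: 44.9
```

Call:
step_arm --increments '[{"delta_rot":[0,0,0],"translation":[0,0,-0.05],"gripper":0.4},{"delta_rot":[0,0,0],"translation":[0,0,-0.02],"gripper":0.4},{"delta_rot":[0,0,0],"translation":[0,0,0],"gripper":0.4}]'

```text
clock: 24.32
eef_pos: [602.1, -64.5, 23.4]
orientation: [-2.354, 2.08, -0.001]
contact_force: [-0.7, -0.8, -0.6]
finger_gap: 45.0
```

Call:
step_arm --increments '[{"delta_rot":[0,0,0],"translation":[0,0,-0.02],"gripper":0.4},{"delta_rot":[0,0,0],"translation":[0,0,0],"gripper":0.4}]'

```text
clock: 24.48
eef_pos: [602.2, -64.6, 23.0]
orientation: [-2.354, 2.08, -0.001]
contact_force: [0.2, 0.5, 2.4]
finger_gap: 45.0
```

Call:
step_arm --increments '[{"delta_rot":[0,0,0],"translation":[0,0,0],"gripper":0.65},{"delta_rot":[0,0,0],"translation":[0,0,0],"gripper":0.75},{"delta_rot":[0,0,0],"translation":[0,0,0],"gripper":0.75},{"delta_rot":[0,0,0],"translation":[0,0,0.3],"gripper":0.75},{"delta_rot":[0,0,0],"translation":[0,0,0.7],"gripper":0.8},{"delta_rot":[0,0,0],"translation":[0,0.2,0.8],"gripper":1},{"delta_rot":[0,0,0],"translation":[-0.05,0.7,0.4],"gripper":1},{"delta_rot":[0,0,0],"translation":[-0.05,0.9,0],"gripper":1},{"delta_rot":[0,0,0],"translation":[-0.1,0.95,0],"gripper":1},{"delta_rot":[0,0,0],"translation":[-0.1,0.95,0],"gripper":1},{"delta_rot":[0,0,0],"translation":[0,0.95,0],"gripper":1},{"delta_rot":[0,0,0],"translation":[0,0.85,0],"gripper":1}]'

```text
clock: 25.48
eef_pos: [589.5, 158.3, 111.7]
orientation: [-2.355, 2.077, -0.001]
contact_force: [-0.3, -0.5, -0.2]
finger_gap: 85.5
```

Call:
step_arm --increments '[{"delta_rot":[0,0,0],"translation":[0,0.1,0],"gripper":1},{"delta_rot":[0,0,0],"translation":[0,0,0],"gripper":1},{"delta_rot":[0,0,0],"translation":[0,0,0],"gripper":1}]'

```text
clock: 25.73
eef_pos: [590.0, 159.0, 110.7]
orientation: [2.355, -2.079, 0.002]
contact_force: [-0.2, -0.8, -0.1]
finger_gap: 85.4
```

```bash
python3 snap.py 19;  python3 bay.py top 19; python3 bay.py scene 19
```

```text
25.8333 [590.3 157.  110.4] [ 2.351e+00 -2.082e+00  2.000e-03] [-0.5 -0.7 -0.5] 85.7
top n 419 z 61.6 x 17.1..62.8 s 26.7..117.1
scene n 289 z 58.7 x 18.1..62.7 s 25.7..115.8
```

View pics/p19.png

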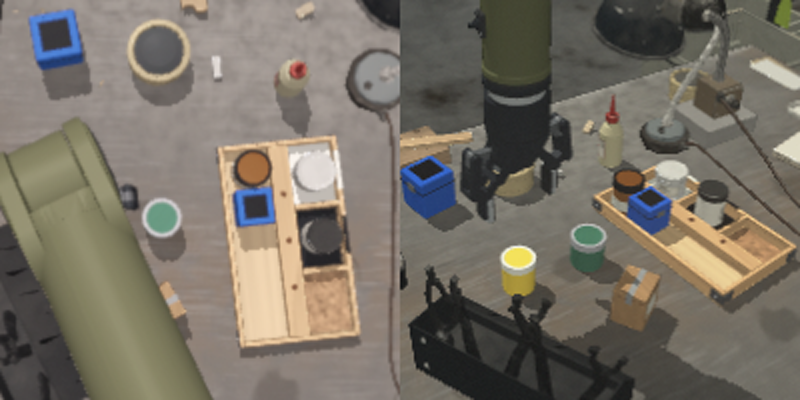

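Call:
step_arm --increments '[{"delta_rot":[0,0,0],"translation":[0,0.04,-0.3],"gripper":1},{"delta_rot":[0,0,0],"translation":[0,0,-0.5],"gripper":1},{"delta_rot":[0,0,0],"translation":[0,0,-0.55],"gripper":1},{"delta_rot":[0,0,0],"translation":[0,0,-0.5],"gripper":1},{"delta_rot":[0,0,0],"translation":[0,0,-0.35],"gripper":1},{"delta_rot":[0,0,0],"translation":[0,0,-0.2],"gripper":1},{"delta_rot":[0,0,0],"translation":[0,0,0],"gripper":0.8},{"delta_rot":[0,0,0],"translation":[0,0,0],"gripper":0.6},{"delta_rot":[0,0,0],"translation":[0,0,0],"gripper":0.5},{"delta_rot":[0,0,0],"translation":[0,0,0],"gripper":0.4},{"delta_rot":[0,0,0],"translation":[0,0,0],"gripper":0.4},{"delta_rot":[0,0,0],"translation":[0,0,0],"gripper":0.4}]'

```text
clock: 26.83
eef_pos: [591.0, 161.4, 15.9]
orientation: [-2.353, 2.078, -0.003]
contact_force: [-0.2, -1.6, 5.3]
finger_gap: 43.9
```

```bash
python3 snap.py 20
python3 - <<'E'
from h import *
s=dict(np.load("scene20.npz"));crop(s,190,150,310,270,5,"pics/z20.png")
E
```

```text
26.9333 [591.  161.4  15.9] [-2.353  2.078 -0.003] [-0.  -0.7  5.3] 44.7
```

View pics/z20.png

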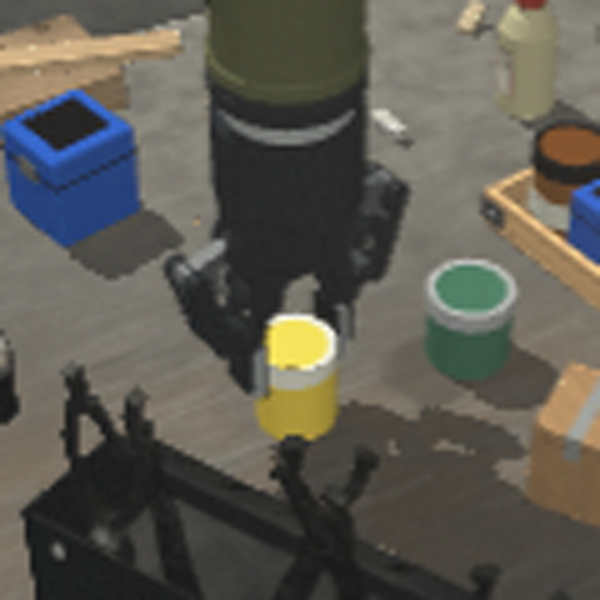

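Call:
step_arm --increments '[{"delta_rot":[0,0,0],"translation":[0,0,0.2],"gripper":0.4},{"delta_rot":[0,0,0],"translation":[0,0,0.6],"gripper":0.4},{"delta_rot":[0,0,0],"translation":[0,0,0.7],"gripper":0.4},{"delta_rot":[0,0,0],"translation":[-0.05,-0.35,0.4],"gripper":0.4},{"delta_rot":[0,0,0],"translation":[-0.1,-0.7,0],"gripper":0.4},{"delta_rot":[0,0,0],"translation":[-0.15,-0.85,0],"gripper":0.4},{"delta_rot":[0,0,0],"translation":[-0.15,-0.9,0],"gripper":0.4},{"delta_rot":[0,0,0],"translation":[-0.15,-0.9,0],"gripper":0.4},{"delta_rot":[0,0,0],"translation":[-0.15,-0.9,0],"gripper":0.4},{"delta_rot":[0,0,0],"translation":[-0.1,-0.7,0],"gripper":0.4},{"delta_rot":[0,0,0],"translation":[-0.05,-0.45,0],"gripper":0.4},{"delta_rot":[0,0,0],"translation":[0,0,0],"gripper":0.4}]'

```text
clock: 27.93
eef_pos: [552.6, -75.2, 90.2]
orientation: [2.344, -2.087, 0.002]
contact_force: [0.3, -1.0, -1.6]
finger_gap: 44.4
```

Call:
step_arm --increments '[{"delta_rot":[0,0,0],"translation":[0,0,0],"gripper":0.4},{"delta_rot":[0,0,0],"translation":[0,0,0],"gripper":0.4},{"delta_rot":[0,0,0],"translation":[0,0,0],"gripper":0.4}]'

```text
clock: 28.18
eef_pos: [553.9, -66.8, 90.4]
orientation: [-2.357, 2.076, 0.001]
contact_force: [0.3, 1.0, -0.5]
finger_gap: 43.9
```

```bash
python3 snap.py 21
python3 - <<'E'
from box import *
from cyl import fitc
x,s,p,us,vs,d=held(21,70,120,(555,-66),45)
I=d["img"][vs,us].astype(int);k=(I[:,0]>I[:,2]+50)&(I[:,0]>120)
print(k.sum(),p[k].min(0).round(),p[k].max(0).round())
for r in (22,22.5,23):
  c,e=fitc(p[k],r,(555,-67));print(r,c,e,incad("scene",c))
crop(d,270,110,390,230,5,"pics/z21.png")
E
```

```text
28.2833 [553.9 -67.   90.3] [-2.357e+00  2.076e+00  1.000e-03] [-0.5  0.3 -1.7] 43.9
163 [529. -81.  74.] [562. -45. 117.]
22 [552.06923607 -67.2521703 ] 1.167060444829135 [42.33356137 -0.57589323]
22.5 [552.52280709 -67.62067546] 1.1922900763628128 [41.9125266  -0.17061254]
23 [552.97522497 -67.98405875] 1.2255880175411416 [41.49671604  0.23414781]
```

View pics/z21.png

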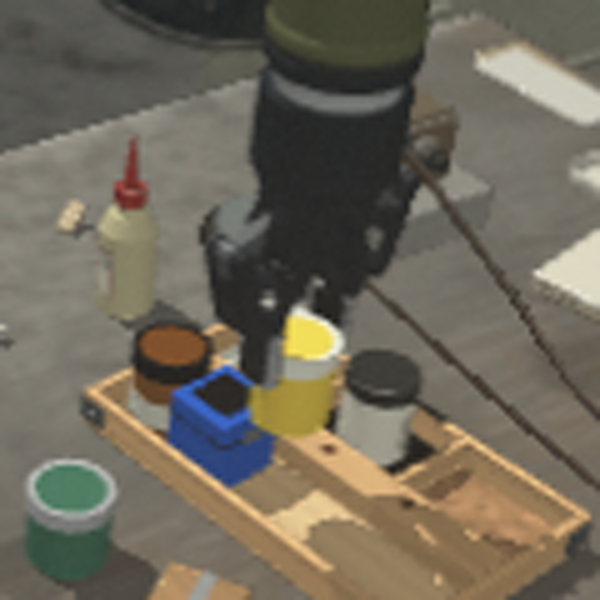

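Call:
step_arm --increments '[{"delta_rot":[0,0,0],"translation":[0.01,0,-0.3],"gripper":0.4},{"delta_rot":[0,0,0],"translation":[0,0,-0.5],"gripper":0.4},{"delta_rot":[0,0,0],"translation":[0,0,-0.45],"gripper":0.4},{"delta_rot":[0,0,0],"translation":[0,0,-0.25],"gripper":0.4},{"delta_rot":[0,0,0],"translation":[0,0,-0.12],"gripper":0.4},{"delta_rot":[0,0,0],"translation":[0,0,0],"gripper":0.4},{"delta_rot":[0,0,0],"translation":[0,0,0],"gripper":0.4}]'

```text
clock: 28.87
eef_pos: [554.5, -68.6, 25.6]
orientation: [-2.355, 2.079, -0.0]
contact_force: [-0.6, 0.0, -0.8]
finger_gap: 44.1
```

Call:
step_arm --increments '[{"delta_rot":[0,0,0],"translation":[0,0,-0.06],"gripper":0.4},{"delta_rot":[0,0,0],"translation":[0,0,-0.02],"gripper":0.4},{"delta_rot":[0,0,0],"translation":[0,0,0],"gripper":0.4}]'

```text
clock: 29.12
eef_pos: [554.6, -69.0, 22.7]
orientation: [-2.354, 2.08, -0.001]
contact_force: [-0.2, -0.4, -0.1]
finger_gap: 44.3
```

Call:
step_arm --increments '[{"delta_rot":[0,0,0],"translation":[0,0,-0.02],"gripper":0.4},{"delta_rot":[0,0,0],"translation":[0,0,0],"gripper":0.4},{"delta_rot":[0,0,0],"translation":[0,0,0],"gripper":0.65},{"delta_rot":[0,0,0],"translation":[0,0,0],"gripper":0.75},{"delta_rot":[0,0,0],"translation":[0,0,0],"gripper":0.75},{"delta_rot":[0,0,0],"translation":[0,0,0.3],"gripper":0.75},{"delta_rot":[0,0,0],"translation":[0,0,0.7],"gripper":0.8},{"delta_rot":[0,0,0],"translation":[0,0.2,0.8],"gripper":1},{"delta_rot":[0,0,0],"translation":[0.2,0.7,0.4],"gripper":1},{"delta_rot":[0,0,0],"translation":[0.25,0.9,0],"gripper":1},{"delta_rot":[0,0,0],"translation":[0.2,0.8,0],"gripper":1},{"delta_rot":[0,0,0],"translation":[0.12,0.48,0],"gripper":1}]'

```text
clock: 30.12
eef_pos: [585.9, 59.2, 111.6]
orientation: [-2.356, 2.073, -0.001]
contact_force: [0.4, 0.3, 0.1]
finger_gap: 85.3
```

Call:
step_arm --increments '[{"delta_rot":[0,0,0],"translation":[0,0,0],"gripper":1},{"delta_rot":[0,0,0],"translation":[0,0,0],"gripper":1},{"delta_rot":[0,0,0],"translation":[0,0,0],"gripper":1}]'

```text
clock: 30.37
eef_pos: [585.0, 53.3, 109.9]
orientation: [2.354, -2.08, 0.001]
contact_force: [0.3, -0.3, -0.6]
finger_gap: 85.3
```

```bash
python3 snap.py 22;  python3 bay.py top 22; python3 bay.py scene 22; python3 sc.py 22 green carton
```

```text
30.4667 [584.9  52.4 109.6] [ 2.352e+00 -2.082e+00  1.000e-03] [ 0.1 -0.8  0.2] 85.4
top n 500 z 61.2 x 18.0..56.9 s -19.2..116.7
scene n 442 z 58.2 x 17.8..63.3 s -21.9..112.8
green (np.int64(284), np.int64(206)) img diff 5.4
carton (np.int64(308), np.int64(230)) img diff 21.8
```

View pics/p22.png

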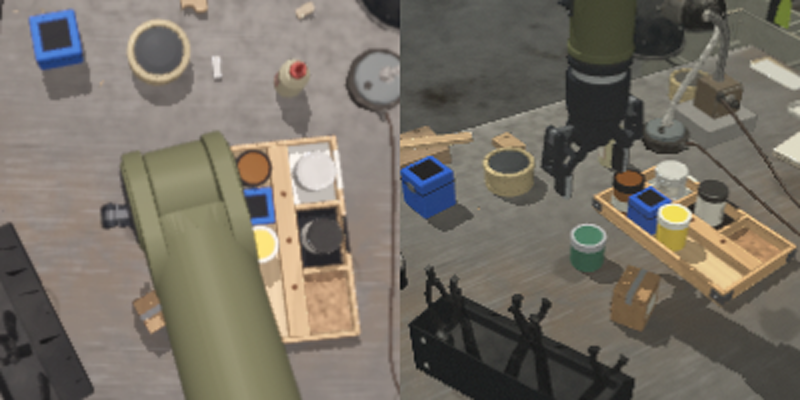

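Call:
step_arm --increments '[{"delta_rot":[0,0,0],"translation":[0,0.03,-0.3],"gripper":1},{"delta_rot":[0,0,0],"translation":[0,0,-0.5],"gripper":1},{"delta_rot":[0,0,0],"translation":[0,0,-0.55],"gripper":1},{"delta_rot":[0,0,0],"translation":[0,0,-0.5],"gripper":1},{"delta_rot":[0,0,0],"translation":[0,0,-0.36],"gripper":1},{"delta_rot":[0,0,0],"translation":[0,0,-0.22],"gripper":1},{"delta_rot":[0,0,0],"translation":[0,0,0],"gripper":0.8},{"delta_rot":[0,0,0],"translation":[0,0,0],"gripper":0.6},{"delta_rot":[0,0,0],"translation":[0,0,0],"gripper":0.5},{"delta_rot":[0,0,0],"translation":[0,0,0],"gripper":0.4},{"delta_rot":[0,0,0],"translation":[0,0,0],"gripper":0.4},{"delta_rot":[0,0,0],"translation":[0,0,0],"gripper":0.4}]'

```text
clock: 31.47
eef_pos: [586.3, 55.5, 13.7]
orientation: [-2.353, 2.079, -0.004]
contact_force: [-0.1, -0.4, 4.5]
finger_gap: 47.2
```

```bash
python3 snap.py 23
python3 - <<'E'
from h import *
s=dict(np.load("scene23.npz"));crop(s,220,150,340,270,5,"pics/z23.png")
E
```

```text
31.5667 [586.4  55.4  13.7] [-2.353  2.079 -0.004] [ 0.2 -0.9  5.6] 47.0
```

View pics/z23.png

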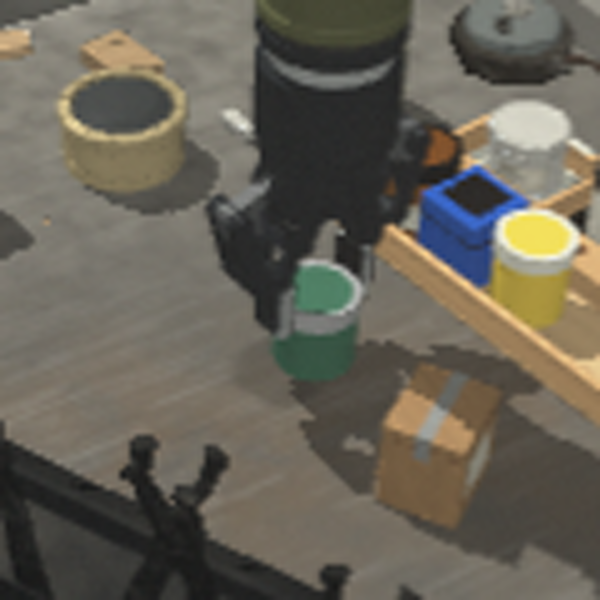

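Call:
step_arm --increments '[{"delta_rot":[0,0,0],"translation":[0,0,0.2],"gripper":0.4},{"delta_rot":[0,0,0],"translation":[0,0,0.6],"gripper":0.4},{"delta_rot":[0,0,0],"translation":[-0.1,0,0.7],"gripper":0.4},{"delta_rot":[0,0,0],"translation":[-0.3,-0.3,0.4],"gripper":0.4},{"delta_rot":[0,0,0],"translation":[-0.4,-0.6,0],"gripper":0.4},{"delta_rot":[0,0,0],"translation":[-0.4,-0.7,0],"gripper":0.4},{"delta_rot":[0,0,0],"translation":[-0.4,-0.7,0],"gripper":0.4},{"delta_rot":[0,0,0],"translation":[-0.25,-0.6,0],"gripper":0.4},{"delta_rot":[0,0,0],"translation":[-0.15,-0.36,0],"gripper":0.4},{"delta_rot":[0,0,0],"translation":[0,0,0],"gripper":0.4},{"delta_rot":[0,0,0],"translation":[0,0,0],"gripper":0.4},{"delta_rot":[0,0,0],"translation":[0,0,0],"gripper":0.4}]'

```text
clock: 32.57
eef_pos: [505.1, -73.6, 88.3]
orientation: [-2.355, 2.078, 0.001]
contact_force: [-0.3, 0.4, -1.6]
finger_gap: 47.2
```

```bash
python3 snap.py 24
python3 - <<'E'
from box import *
from cyl import fitc
x,s,p,us,vs,d=held(24,70,118,(506,-73),45)
I=d["img"][vs,us].astype(int);k=(I[:,1]>I[:,0]+15)&(p[:,2]<108)
print(k.sum(),p[k].min(0).round(),p[k].max(0).round())
for r in (23.5,24,24.5):
  c,e=fitc(p[k],r,(506,-74));print(r,c,e,incad("scene",c))
crop(d,270,110,390,230,5,"pics/z24.png")
E
```

```text
32.6667 [505.3 -73.2  88.2] [-2.357e+00  2.076e+00  1.000e-03] [ 0.8  0.2 -2.5] 46.9
131 [480. -83.  77.] [515. -48. 108.]
23.5 [503.90527208 -72.34759272] 1.3023932965875844 [ 43.14583013 -49.00182611]
24 [504.34207984 -72.72121467] 1.3525400092307958 [ 42.72175962 -48.61380732]
24.5 [504.77525733 -73.0922128 ] 1.4055543940461424 [ 42.3007358  -48.22907196]
```

View pics/z24.png

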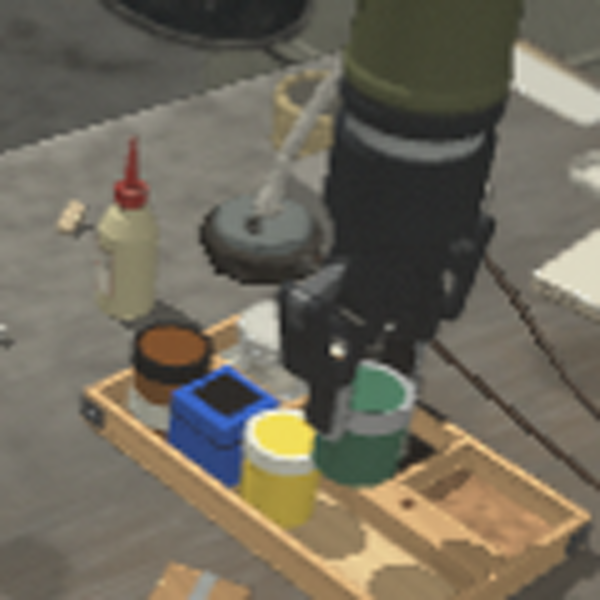

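Call:
step_arm --increments '[{"delta_rot":[0,0,0],"translation":[-0.02,0,-0.3],"gripper":0.4},{"delta_rot":[0,0,0],"translation":[0,0,-0.5],"gripper":0.4},{"delta_rot":[0,0,0],"translation":[0,0,-0.45],"gripper":0.4},{"delta_rot":[0,0,0],"translation":[0,0,-0.25],"gripper":0.4},{"delta_rot":[0,0,0],"translation":[0,0,-0.12],"gripper":0.4},{"delta_rot":[0,0,0],"translation":[0,0,0],"gripper":0.4},{"delta_rot":[0,0,0],"translation":[0,0,0],"gripper":0.4}]'

```text
clock: 33.25
eef_pos: [504.5, -74.5, 23.6]
orientation: [-2.355, 2.079, 0.0]
contact_force: [0.5, -0.6, -1.6]
finger_gap: 47.2
```

Call:
step_arm --increments '[{"delta_rot":[0,0,0],"translation":[0.025,0,-0.05],"gripper":0.4},{"delta_rot":[0,0,0],"translation":[0,0,-0.03],"gripper":0.4},{"delta_rot":[0,0,0],"translation":[0,0,0],"gripper":0.4}]'

```text
clock: 33.5
eef_pos: [505.6, -75.0, 20.7]
orientation: [-2.354, 2.079, -0.001]
contact_force: [-0.4, -0.6, -1.6]
finger_gap: 47.0
```

Call:
step_arm --increments '[{"delta_rot":[0,0,0],"translation":[0,0,-0.025],"gripper":0.4},{"delta_rot":[0,0,0],"translation":[0,0,-0.01],"gripper":0.4},{"delta_rot":[0,0,0],"translation":[0,0,0],"gripper":0.4}]'

```text
clock: 33.75
eef_pos: [505.6, -75.0, 19.7]
orientation: [-2.355, 2.08, -0.001]
contact_force: [-1.6, 0.6, 5.3]
finger_gap: 47.0
```

Call:
step_arm --increments '[{"delta_rot":[0,0,0],"translation":[0,0,0],"gripper":0.65},{"delta_rot":[0,0,0],"translation":[0,0,0],"gripper":0.75},{"delta_rot":[0,0,0],"translation":[0,0,0],"gripper":0.75},{"delta_rot":[0,0,0],"translation":[0,0,0.3],"gripper":0.75},{"delta_rot":[0,0,0],"translation":[0,0,0.7],"gripper":0.8},{"delta_rot":[0,0,0.5],"translation":[0,0.2,0.8],"gripper":1},{"delta_rot":[0,0,0.8],"translation":[-0.15,0.6,0.4],"gripper":1},{"delta_rot":[0,0,0.9],"translation":[-0.2,0.75,0],"gripper":1},{"delta_rot":[0,0,0.9],"translation":[-0.2,0.75,0],"gripper":1},{"delta_rot":[0,0,0.9],"translation":[-0.2,0.6,0],"gripper":1},{"delta_rot":[0,0,0.9],"translation":[-0.1,0.35,0],"gripper":1},{"delta_rot":[0,0,0.51],"translation":[0,0,0],"gripper":1}]'

```text
clock: 34.75
eef_pos: [470.3, 59.4, 107.9]
orientation: [-2.753, 1.512, -0.001]
contact_force: [0.8, 0.0, 0.4]
finger_gap: 85.5
```

Call:
step_arm --increments '[{"delta_rot":[0,0,0],"translation":[0,0,0],"gripper":1},{"delta_rot":[0,0,0],"translation":[0,0,0],"gripper":1},{"delta_rot":[0,0,0],"translation":[0,0,0],"gripper":1}]'

```text
clock: 35.0
eef_pos: [471.5, 54.5, 107.2]
orientation: [2.745, -1.529, 0.001]
contact_force: [0.2, -0.3, -0.6]
finger_gap: 85.6
```

```bash
python3 snap.py 25;  python3 bay.py top 25; python3 bay.py scene 25;python3 - <<'E'
from workcell import env
from meas import *
from scipy.spatial.transform import Rotation as R
M=R.from_rotvec(env.get_obs()["orientation"]).as_matrix();print(np.degrees(np.arctan2(M[1,0],M[0,0])),M[:,2].round(3))
s=dict(np.load("scene25.npz")); 
z,m,q=topface(s,(308,228)); print(z,rect(q))
E
```

```text
35.1 [471.4  54.4 106.9] [ 2.745 -1.528  0.   ] [ 0.5 -0.4 -0.5] 85.5
top n 676 z 60.2 x 19.1..63.4 s -19.5..115.8
top n 275 z 55.1 x 20.7..66.1 s -72.0..-26.8
scene n 68 z 62.1 x 22.9..61.9 s 81.8..119.1
scene n 318 z 55.6 x 18.9..64.3 s -71.8..18.1
-58.22119818982259 [ 0. -0. -1.]
56.91036537344023 (array([471.10906982,  55.740448  ]), (44.56871795654297, 55.281982421875), 32.41758728027344)
```

View pics/p25.png

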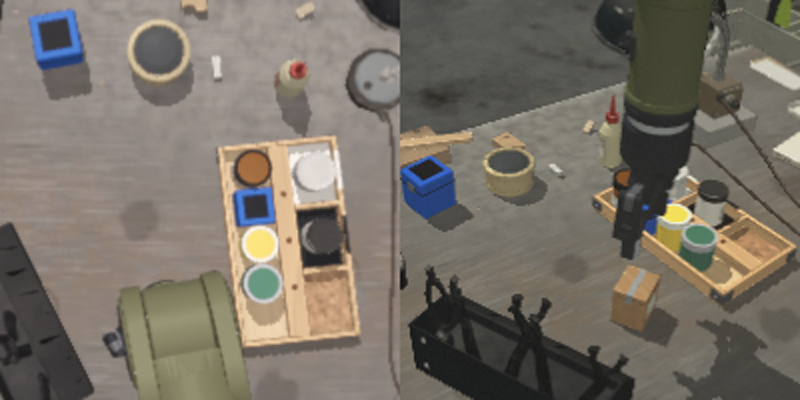

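Call:
step_arm --increments '[{"delta_rot":[0,0,0],"translation":[0,0,-0.3],"gripper":1},{"delta_rot":[0,0,0],"translation":[0,0,-0.5],"gripper":1},{"delta_rot":[0,0,0],"translation":[0,0,-0.55],"gripper":1},{"delta_rot":[0,0,0],"translation":[0,0,-0.45],"gripper":1},{"delta_rot":[0,0,0],"translation":[0,0,-0.33],"gripper":1},{"delta_rot":[0,0,0],"translation":[0,0,-0.17],"gripper":1},{"delta_rot":[0,0,0],"translation":[0,0,0],"gripper":0.8},{"delta_rot":[0,0,0],"translation":[0,0,0],"gripper":0.65},{"delta_rot":[0,0,0],"translation":[0,0,0],"gripper":0.55},{"delta_rot":[0,0,0],"translation":[0,0,0],"gripper":0.45},{"delta_rot":[0,0,0],"translation":[0,0,0],"gripper":0.45},{"delta_rot":[0,0,0],"translation":[0,0,0],"gripper":0.45}]'

```text
clock: 36.1
eef_pos: [472.4, 55.2, 16.0]
orientation: [-2.745, 1.525, -0.004]
contact_force: [-0.3, -0.6, 5.7]
finger_gap: 50.9
```

```bash
python3 snap.py 26
python3 - <<'E'
from h import *
s=dict(np.load("scene26.npz"));crop(s,250,150,370,270,5,"pics/z26.png")
E
```

```text
36.2 [472.4  55.1  16. ] [-2.745  1.525 -0.003] [-0.3 -0.7  5.9] 51.3
```

View pics/z26.png

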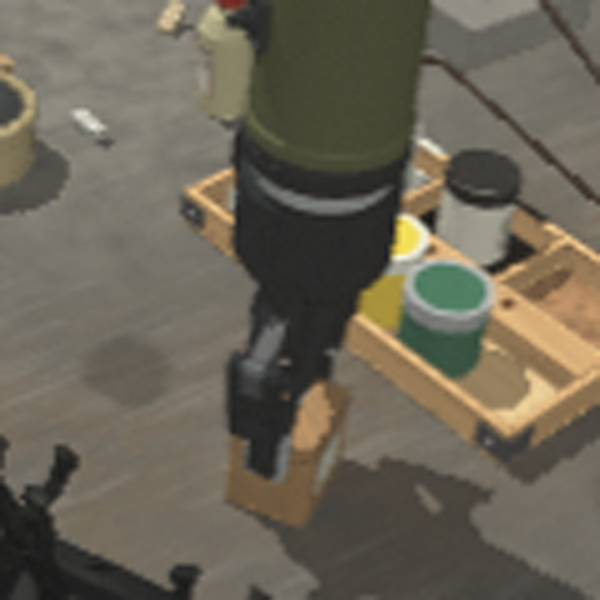

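Call:
step_arm --increments '[{"delta_rot":[0,0,0],"translation":[0,0,0.2],"gripper":0.45},{"delta_rot":[0,0,0],"translation":[0,0,0.6],"gripper":0.45},{"delta_rot":[0,0,-0.3],"translation":[0,0,0.7],"gripper":0.45},{"delta_rot":[0,0,-0.7],"translation":[0,-0.2,0.3],"gripper":0.45},{"delta_rot":[0,0,-0.8],"translation":[-0.05,-0.5,0],"gripper":0.45},{"delta_rot":[0,0,-0.8],"translation":[-0.1,-0.7,0],"gripper":0.45},{"delta_rot":[0,0,-0.8],"translation":[-0.1,-0.7,0],"gripper":0.45},{"delta_rot":[0,0,-0.8],"translation":[-0.1,-0.6,0],"gripper":0.45},{"delta_rot":[0,0,-0.7],"translation":[-0.05,-0.45,0],"gripper":0.45},{"delta_rot":[0,0,-0.49],"translation":[0,-0.25,0],"gripper":0.45},{"delta_rot":[0,0,0],"translation":[0,0,0],"gripper":0.45},{"delta_rot":[0,0,0],"translation":[0,0,0],"gripper":0.45}]'

```text
clock: 37.2
eef_pos: [455.0, -80.4, 86.5]
orientation: [-2.356, 2.078, 0.002]
contact_force: [0.6, 0.6, -1.8]
finger_gap: 51.1
```

Call:
step_arm --increments '[{"delta_rot":[0,0,0],"translation":[0,0,0],"gripper":0.45},{"delta_rot":[0,0,0],"translation":[0,0,0],"gripper":0.45}]'

```text
clock: 37.37
eef_pos: [455.4, -79.2, 86.8]
orientation: [-2.359, 2.074, 0.001]
contact_force: [1.0, 1.2, -1.1]
finger_gap: 51.1
```

```bash
python3 snap.py 27
python3 - <<'E'
from box import *
from workcell import env
from scipy.spatial.transform import Rotation as R
M=R.from_rotvec(env.get_obs()["orientation"]).as_matrix();print(np.degrees(np.arctan2(M[1,0],M[0,0])))
x,s,p,us,vs,d=held(27,72,100,(456,-80),45)
I=d["img"][vs,us].astype(int);k=(I[:,0]>I[:,2]+25)&(I[:,0]>80)
print(k.sum(),np.percentile(x[k],[1,5,50,90,95,99]).round(1),np.percentile(s[k],[1,5,10,50,95,99]).round(1))
nf=k&(s<np.percentile(s[k],50)+3)&(x<60); 
print("near face slope deg",np.degrees(np.polyfit(x[nf],s[nf],1)[0]),np.median(s[nf]))
crop(d,280,120,400,240,5,"pics/z27.png")
E
```

```text
37.4667 [455.4 -79.6  86.8] [-2.359  2.075  0.   ] [-0.7  0.2 -1.4] 51.1
-82.66391032417067
176 [19.6 23.4 69.6 71.6 72.  72.6] [-121.4 -120.7 -120.4 -111.5  -82.7  -80.5]
near face slope deg -1.0076663688326226 -120.05564779733453
```

View pics/z27.png

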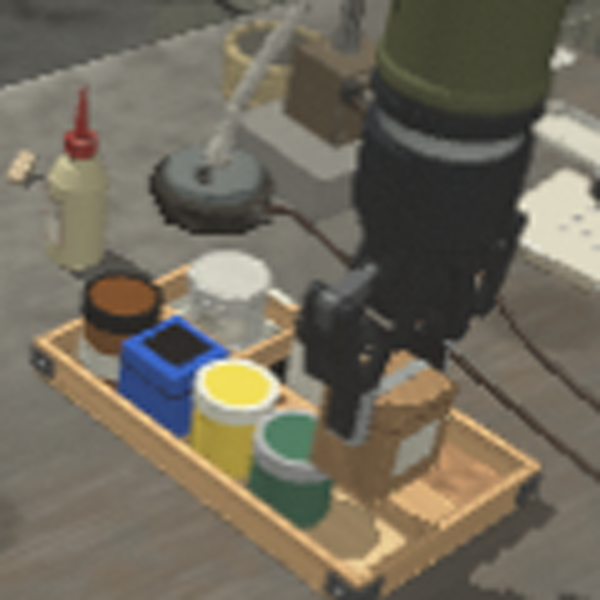

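Call:
step_arm --increments '[{"delta_rot":[0,0,0],"translation":[0,0,-0.3],"gripper":0.45},{"delta_rot":[0,0,0],"translation":[0,0,-0.4],"gripper":0.45},{"delta_rot":[0,0,0],"translation":[0,0,-0.25],"gripper":0.45},{"delta_rot":[0,0,0],"translation":[0,0,0],"gripper":0.45},{"delta_rot":[0,0,0],"translation":[0,0,0],"gripper":0.45},{"delta_rot":[0,0,0],"translation":[0,0,0],"gripper":0.45},{"delta_rot":[0,0,0],"translation":[0,0,0],"gripper":0.45}]'

```text
clock: 38.05
eef_pos: [456.0, -80.9, 49.7]
orientation: [-2.356, 2.077, -0.002]
contact_force: [0.8, -0.0, -0.9]
finger_gap: 51.0
```

```bash
python3 snap.py 28
python3 - <<'E'
from box import *
x,s,p,us,vs,d=held(28,35,65,(456,-80),45)
I=d["img"][vs,us].astype(int);k=(I[:,0]>I[:,2]+25)&(I[:,0]>80)
print(k.sum(),np.percentile(x[k],[1,5,50,90,95,99]).round(1),np.percentile(s[k],[1,5,10,50,95,99]).round(1))
f=k&(s>-112)&(x>60);print("x face",np.median(x[f]),f.sum(),np.degrees(np.polyfit(s[f],x[f],1)[0]))
f=k&(x<62)&(s<-112);print("s face",np.median(s[f]),f.sum(),np.degrees(np.polyfit(x[f],s[f],1)[0]))
crop(d,280,120,400,240,5,"pics/z28.png")
E
```

```text
38.15 [455.8 -81.   49.6] [-2.356e+00  2.077e+00 -2.000e-03] [-0.3 -0.3 -0.6] 51.2
174 [18.8 21.9 68.  70.3 70.6 71.3] [-121.2 -120.7 -120.3 -111.9  -82.   -78.4]
x face 69.19236962035087 87 2.086737545378631
s face -119.5525175456161 50 -0.5909114563300519
```

View pics/z28.png

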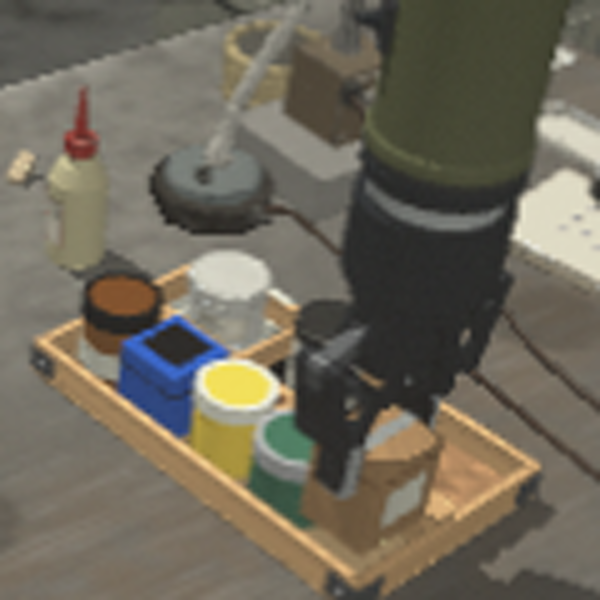

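Call:
step_arm --increments '[{"delta_rot":[0,0,0],"translation":[0,-0.02,-0.1],"gripper":0.45},{"delta_rot":[0,0,0],"translation":[0,0,-0.15],"gripper":0.45},{"delta_rot":[0,0,0],"translation":[0,0,-0.1],"gripper":0.45},{"delta_rot":[0,0,0],"translation":[0,0,0],"gripper":0.45}]'

```text
clock: 38.48
eef_pos: [454.5, -81.6, 33.7]
orientation: [2.356, -2.077, -0.002]
contact_force: [0.5, -0.4, -1.2]
finger_gap: 51.1
```

Call:
step_arm --increments '[{"delta_rot":[0,0,0],"translation":[0,0,-0.1],"gripper":0.45},{"delta_rot":[0,0,0],"translation":[0,0,-0.1],"gripper":0.45},{"delta_rot":[0,0,0],"translation":[0,0,-0.05],"gripper":0.45},{"delta_rot":[0,0,0],"translation":[0,0,0],"gripper":0.45},{"delta_rot":[0,0,0],"translation":[0,0,0],"gripper":0.45}]'

```text
clock: 38.9
eef_pos: [455.0, -81.6, 24.6]
orientation: [2.356, -2.077, -0.001]
contact_force: [0.2, 0.1, -1.2]
finger_gap: 51.2
```

In the bay with no side force. The last 2.5 mm.

Call:
step_arm --increments '[{"delta_rot":[0,0,0],"translation":[0,0,-0.05],"gripper":0.45},{"delta_rot":[0,0,0],"translation":[0,0,-0.025],"gripper":0.45},{"delta_rot":[0,0,0],"translation":[0,0,0],"gripper":0.45}]'

```text
clock: 39.15
eef_pos: [455.3, -81.7, 22.0]
orientation: [2.356, -2.078, 0.0]
contact_force: [-0.0, 0.8, -0.2]
finger_gap: 51.0
```

Call:
step_arm --increments '[{"delta_rot":[0,0,0],"translation":[0,0,-0.015],"gripper":0.45},{"delta_rot":[0,0,0],"translation":[0,0,0],"gripper":0.45},{"delta_rot":[0,0,0],"translation":[0,0,0],"gripper":0.7},{"delta_rot":[0,0,0],"translation":[0,0,0],"gripper":0.8},{"delta_rot":[0,0,0],"translation":[0,0,0],"gripper":0.8},{"delta_rot":[0,0,0],"translation":[0,0,0.3],"gripper":0.8},{"delta_rot":[0,0,0],"translation":[0,0,0.7],"gripper":0.8},{"delta_rot":[0,0,0],"translation":[0,0,0.9],"gripper":0.8},{"delta_rot":[0,0,0],"translation":[0,0,0.9],"gripper":0.8},{"delta_rot":[0,0,0],"translation":[0,-0.4,0.3],"gripper":0.8},{"delta_rot":[0,0,0],"translation":[0,-0.8,0],"gripper":0.8},{"delta_rot":[0,0,0],"translation":[0,-0.9,0],"gripper":0.8}]'

```text
clock: 40.15
eef_pos: [456.6, -165.4, 147.1]
orientation: [-2.36, 2.072, -0.006]
contact_force: [0.2, -0.2, 0.3]
finger_gap: 68.0
```

Call:
step_arm --increments '[{"delta_rot":[0,0,0],"translation":[0,-0.9,0],"gripper":0.8},{"delta_rot":[0,0,0],"translation":[0,-0.9,0],"gripper":0.8},{"delta_rot":[0,0,0],"translation":[0,-0.9,0],"gripper":0.8},{"delta_rot":[0,0,0],"translation":[0,-0.9,0],"gripper":0.8},{"delta_rot":[0,0,0],"translation":[0,-0.8,0],"gripper":0.8},{"delta_rot":[0,0,0],"translation":[0,-0.4,0],"gripper":0.8},{"delta_rot":[0,0,0],"translation":[0,0,0],"gripper":0.8},{"delta_rot":[0,0,0],"translation":[0,0,0],"gripper":0.8}]'

```text
clock: 40.82
eef_pos: [455.0, -357.4, 144.6]
orientation: [-2.355, 2.079, 0.002]
contact_force: [1.1, -0.6, -0.1]
finger_gap: 68.5
```

```bash
python3 snap.py 29;python3 bay.py top 29; python3 bay.py scene 29
python3 - <<'E'
from bay import *
for cam in("top","scene"):
    d=dict(np.load(f"{cam}29.npz"))
    if cam=="top":crop(d,300,170,390,295,4.6,"pics/z29t.png")
    else: crop(d,280,150,400,250,6,"pics/z29s.png")
    c,a=C[cam];a=np.deg2rad(a)
    for n,(x,s,z) in dict(jar=(42,97,62),box=(42,48,56),tub=(42,0,58),green=(42,-49,54),carton=(42,-98,62),pot=(-42,0,65),tin=(-42,84,50)).items():
        w=np.array(c)+x*np.array([-np.sin(a),np.cos(a)])+s*np.array([np.cos(a),np.sin(a)])
        try:
            zt,m,q=topface(d,proj(d,[[*w,z]])[0],4)
            A=np.c_[q[:,:2]-q[:,:2].mean(0),np.ones(len(q))];k=np.linalg.lstsq(A,q[:,2],rcond=None)[0]
            r=rect(q);print(cam,n,"z %.1f"%np.median(q[:,2]),incad(cam,r[0]).round(1),np.round(r[1],1),round(r[2],1),"tilt deg",np.degrees(k[:2]).round(1))
        except Exception as e: print(cam,n,e)
E
```

```text
40.9167 [ 455.9 -355.5  145. ] [-2.358e+00  2.074e+00  2.000e-03] [0.2 0.7 0.6] 68.3
top n 679 z 59.9 x 19.1..63.3 s -19.7..116.1
top n 391 z 62.5 x 16.7..68.5 s -121.0..-32.9
scene n 745 z 60.1 x 17.0..69.1 s -120.7..114.9
top jar z 63.0 [39.4 94.7] [46.6 47. ] 58.5 tilt deg [0.7 0.1]
top box z 57.4 [41.5 47.1] [45.4 45.3] 7.4 tilt deg [-0.   0.3]
top tub z 58.5 [41.6 -0.5] [42.5 43.4] 1.5 tilt deg [ 0.4 -0.8]
top green z 54.7 [ 42.9 -49.8] [47.2 46.7] 72.7 tilt deg [0.8 1.2]
top carton z 63.2 [ 42.6 -99.4] [44.3 52.1] 8.3 tilt deg [0.2 0.3]
top pot z 0.5 [227.3 234.9] [1627.1 2203.1] 1.2 tilt deg [-21.9  -3.6]
top tin z 50.4 [-41.3  83.8] [46.3 49.2] 0.6 tilt deg [0.5 0.5]
scene jar z 62.5 [38.2 94.9] [44.5 50.3] 53.8 tilt deg [ 0.5 -0.7]
scene box z 56.4 [41.4 15.6] [172.5  46.5] 6.3 tilt deg [ 1.  -0.7]
scene tub z 57.9 [41.2 46.3] [139.8  46.3] 6.7 tilt deg [0.2 0.6]
scene green z 54.2 [ 41.8 -34.8] [72.  46.5] 5.4 tilt deg [-0.2 -1.1]
scene carton z 62.1 [ 42.9 -99.2] [44.3 56.6] 7.5 tilt deg [ 0.3 -0. ]
scene pot z 65.2 [-37.6   0.9] [40.4 42.2] 50.4 tilt deg [ 1.1 -0.4]
scene tin z 49.6 [-42.3  82.8] [48.9 49.3] 88.5 tilt deg [ 0.2 -0.7]
```

View pics/z29t.png

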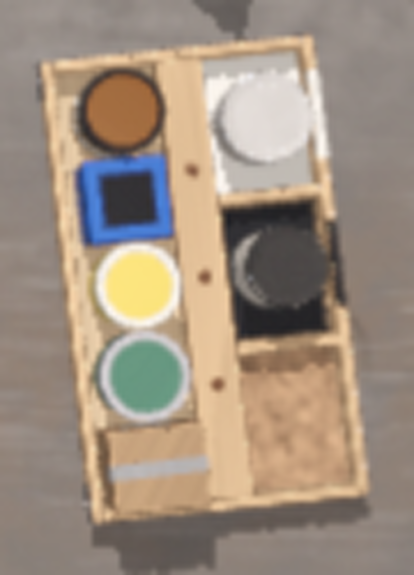

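View pics/z29s.png

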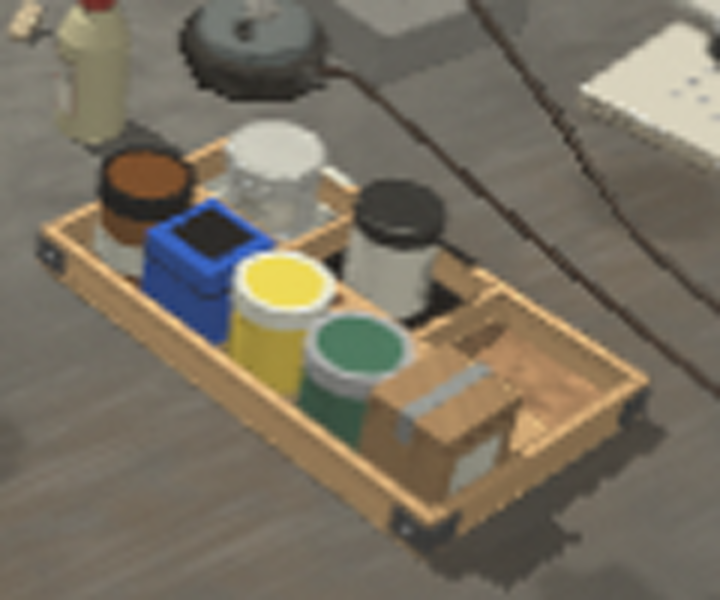

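View pics/p29.png

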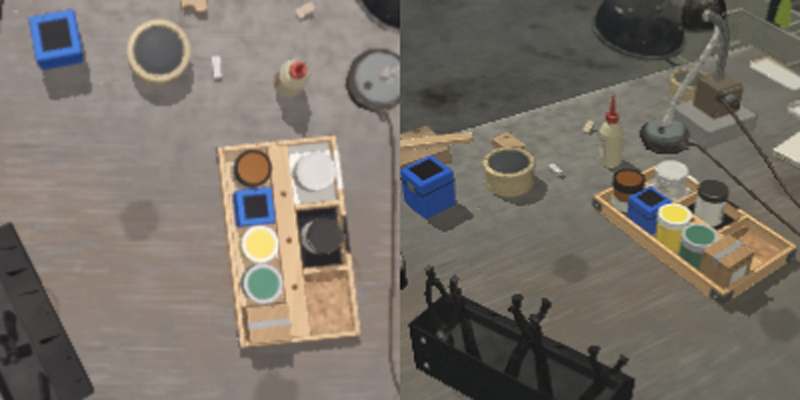

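```bash
python3 -c "
from workcell import env
print(env.sign_off())"
```

```text
the job is handed in; nothing more can be done
None
```

The glue pot and screw tin are swapped, and all five supplies stand in one row in the long bay. I handed the job in at about 41 s on the robot's clock. I parked the pot in the cork-lined cell, moved the tin to the white cell, and then set the pot in the black cell. In the bay, from the far end towards the robot, stand the jar, the smallest blue box, the tub, the green tin and the carton (its 52 mm side across the bay).

**Last checks, both cameras, arm clear of everything:**
- Every top stands within about 1.5 mm of its height resting flat:

| Object | Measured top height above table (mm) | Height when flat (mm) |
|---|---|---|
| jar | 62.5–63.0 | 62 |
| blue box | 56.4–57.4 | 56 |
| tub | 57.9–58.5 | 58 |
| green tin | 54.2–54.7 | 54 |
| carton | 62.1–63.2 | 62 |
| screw tin | 49.6–50.4 | 50 |
| glue pot (one camera) | 65.2 | 65 |

- Measured tilts were about 1.5° or less, within the depth noise.
- The oil bottle and magnifier looked unmoved in the pictures; I did not measure them again.

**What failed or disagreed:**
- **First grasp:** it closed on top of the pot's lid and pushed down with at most about 18 N. The fingertips measured about 16 mm behind the TCP, not the 8 mm ahead that `env.tip_reach` gives. I used the measured value from then on, and every later grasp held.
- **Cameras:** the two differ by about 3 mm, and I used a compromise checked against held objects.
- **Glue pot:** the final top-view reading missed its lid, so its final check rests on the scene camera and on looking at the pictures. The scene camera puts it about 4 mm off its cell's centre.
- **Joined outlines:** in the final scene view the box, tub and green tin ran together. Their positions there come from the top view only.

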